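# Air the covered paint dish and close it again

## Robot

A 6-joint arm with a two-finger parallel gripper is mounted at the origin on the work surface. World frame = base frame: x ahead of the robot, y to its left, z up, the work surface at z = 0. Lengths are in mm, angles in rad, forces in N, time in s.
With the tool pointing down it reaches from about 400 to 925 mm from the base axis. Payload 12.5 kg.
Tool frame: the origin (TCP) lies at the very end of the fingers, on their centre line; the grasp point (between the pads) lies 19 mm behind it; z points along the fingers, y is the line along which they close (so a half turn about z gives the same grasp; the last joint's range is limited). The gripper opens to 95 mm and grips with 3 to 60 N. Pads are 20 mm wide; open, the fingers measure 119 mm over their backs; the gripper's body (75 mm by 180 mm) begins 59 mm behind the grasp point.
Start: joints at [-1.294, 0.491, 1.559, -0, 1.092, -0.106], TCP at [233.473, -579.773, 214.661] pointing down, gripper open.
Joint ranges: [-3.1, 3.1], [-0.84, 2.19], [0.05, 2.79], [-1.13, 4.28], [0.06, 2.93], [-2.69, 2.69]. Speed limits (rad/s): [2.22, 2.22, 2.79, 3.14, 3.14, 3.14].

## Interface

Orientations are given as [roll, pitch, yaw] about the fixed x, y, z axes, in that order (R = Rz(yaw) Ry(pitch) Rx(roll)).
In Python, from cell import state, imaging, env, spot_in, mark_of gives the robot as it stands. The module is installed in compiled form; this text tells all that it offers.
- The arm moves only by the tool step_arm, never from a script. Its argument "increments" is a list of rows, each an object with "slide": the shift along the tool's x, y, z in m, a list of three; "roll": the turn about the tool's z in rad. A call has 1 to 5 rows; each row is the pose to reach, as a shift and turn from the pose commanded when the call began, along the tool's axes at that moment; what a row does not reach only later rows make up. A row lasts 1/8 s, in which the tool goes at most 62.5 mm and 10.7 degrees, less where a joint would pass 70% of its speed; a pose out of reach is approached as far as the arm can. A call with a gripper value outside its range is refused whole. "fingers" is the opening, from 0 (shut) to 1 (fully open), set as the call begins (left out, the last holds). The fingers move at their own pace and stop on an object; the grip force is fixed at half the most. Time passes only in rows, so rows that repeat a pose let the fingers close. It gives the time, the measured TCP pose, the force, the opening and the grip force at its end, in the units of the state.
- state(): the state, without advancing time (a new reading comes with each control period).
- imaging.read_camera(name): name is "side" or "top"; returns a dict with "color" (384x512x3 uint8, red, green, blue), "z_map" (384x512 float32, mm along the optical axis (not along the pixel's ray), 0 where there is no reading), "intrinsics" (3x3 intrinsics, pixels), "camera_from_world" (4x4, takes a point from world to camera coordinates). Camera axes: x right, y up, looking along -z (the intrinsics and any distortion apply to the point x, -y, -z); pixel columns grow to the right and rows downward; lengths in mm; the calibration is good to about 2 mm. A picture is of the moment at which its call begins.
- env.job_done(): hands the job in; it is judged then, once.
Trained networks look in the newest picture that a camera, given by its name, has taken for a name from the list of things; names that differ only in an ending like _2 or _b are one class to them, and where a whole thing is asked for, a point or a joint stands for the part that bears it (a point fixed in the world has none). Each returns a list of dicts, best first, with "confidence" (0 to 1); they miss things now and then, are a little off and sometimes report something else, mostly with a low value. They report only what shows in the picture. A call takes as long as a camera call. They do not tell look-alikes from the thing itself.
- spot_in(camera, target): "bbox" ([left, top, right, bottom] in pixels, round what is visible of it).
- mark_of(camera, target): "uv" ([column, row] in pixels: a listed point, or the origin of a listed thing).
The state is a dict: "t": time; "joints": joint angles; "qvel": joint speeds; "tau": joint torques, N m; "eef_pos": TCP position; "tcp_rot": TCP orientation; "ft_force": force on the tool from outside, world axes, zero at the start; "moment": the same for the moment, N m; "opening": opening from 0.0 (shut) to 1.0 (fully open); "grip_force": force on a finger pad.
Only numpy, scipy, OpenCV 4.12 (cv2) and the standard library are available. Lean on these libraries where they do the work, as an engineer would, in place of code of your own. Each camera call takes 0.05 s, during which the arm holds its last target. There are 200 camera calls.

## Task

The metal lid on the shallow paint dish under the brush rail sits off-centre. Take it by its sloping fin, raise that edge just clear of the dish's inner rim while the far edge keeps resting on the ledge, hold it so for about two seconds to let the paint air, then lower it flat and centred on the dish so that the same width of ledge shows all round. Then set the glass jar gently upright on the middle of the lid to keep it shut, without shifting the dish or disturbing the other things on the table.

Things in the scene. Friction and masses are not known exactly. Their poses are not given: they have to be found in the camera images.
- station: Fixed light-wood board 220 x 310 x 10 mm flat on the table, long side roughly along the robot's x; origin: centre of its underside; its x runs along the short side, at world yaw 1.3 to 1.95 rad (roughly to the robot's left). Two upright 14 mm steel posts on it at x = -66, y = +140 and -140 mm carry a brush-drying rail.
- dish: White ceramic dish, 0.55 kg, loose on the middle of the board (underside at z = 10 mm); origin: centre of its underside, z up. A round slab 160 mm across, 8 mm thick, whose flat top is the ledge (z = 8 mm); from it rises a round inner rim, outer diameter 94 mm, wall 4 mm, top at z = 20 mm.
- lid: Aluminium lid, about 0.12 kg (varies): a shallow cap 128 mm across, 20 mm high, flat top 4 mm thick, skirt wall 4 mm. The skirt rests on the dish's ledge around the inner rim with 13 mm of play every way. Origin: centre of the skirt's lower edge, z up; x points away from the fin. It starts flat, 7 to 12 mm off the dish's centre, fin to the robot's right.
- lid_grip (a point): Where to pinch the lid's fin, across its 10 mm thickness (along the lid's y): (-85.3, 0, 34.9) mm in the lid's frame, 30 mm up the fin. The fin is a bar in the lid's x-z plane, 10 mm thick, 18 mm wide, 46 mm long, rising outwards from (-66, 0, 12) mm along (-0.644, 0, 0.765), 40 degrees from vertical.
- lid_near (a point): Lower edge of the lid's skirt below the fin: (-64, 0, 0) mm in the lid's frame.
- lid_far (a point): Lower edge of the lid's skirt across from the fin: (64, 0, 0) mm in the lid's frame.
- jar: Closed glass jar with a dark metal screw cap, 54 mm in diameter, 75 mm high, about 0.28 kg (varies), standing on the table left or right of the board; origin at the centre of its underside, z up. The shorter, wider of the two containers beside the board.
- glue: Bystander: white plastic glue bottle, 44 mm in diameter, 130 mm high, standing on the table on the other side of the board from the jar; origin at the centre of its underside.
- mug: Bystander: white mug without handle, 80 mm in diameter, 100 mm high, holding brushes that reach 195 mm high, well to the right of the board; origin at the centre of its underside.
- tub: Bystander: white plastic tub of pencils, 120 x 190 x 60 mm, to the left of the board, beyond the container there; origin at the centre of its underside.
- rail_mid (a point): Middle of the brush-drying rail, a round steel bar 12 mm thick along the board's y, 280 mm long: at (-66, 0, 150) mm in the board's frame. It passes above the fin-side edge of the lid, so a vertical gripper at the fin would hit it: come to the fin from the board's -x side, fingers pointing down and towards the dish, about 40 degrees from vertical.
Things that resemble listed ones, but are neither listed nor needed, are in the scene too. What is meant by the jar is not orange, and is the smaller of those in its own colour. Leave any red look-alike of the lid alone.

How it is judged:
By the outcome, as a careful person would: the job done as asked, in the order asked, and still so for the second after the job is handed in, with the robot touching nothing.
It also fails if it takes over 67 s, if anything falls off the work surface, if the arm or the gripper's body presses on something with over 40 N, if the wrist force passes 120 N, or if a joint passes its speed limit or range.

## Working session

There is one attempt and no reset: what is moved stays moved. The work goes in short steps, Python scripts to look and compute and a tool call to move; the robot and the scene stay as the last step left them, time stands still between calls to the robot, and variables do not carry over. Pictures are saved under pics/ and viewed, at most 10 in all, crops included, and the job is handed in when it is done.

Besides the shell and the picture viewer there is one more tool, called after "Emit:" as name(argument=value, ...), one argument or row to a line, values as JSON. step_arm: Moves the arm, as the interface text tells. Its arguments: {"type":"object","properties":{"increments":{"type":"array"},"fingers":{"type":"number"}},"required":["increments"]}

```bash
mkdir -p pics; cat > h.py <<'E'
import numpy as np, cv2
from cell import state, imaging, env, spot_in, mark_of
from scipy.spatial.transform import Rotation as R
def cam(n): return imaging.read_camera(n)
def pix2w(c,u,v,d=None,z=None):
    K=c["intrinsics"];T=np.linalg.inv(c["camera_from_world"])
    r=np.linalg.inv(K)@np.array([u,v,1.]); r=np.array([r[0],-r[1],-r[2]])
    if d is not None: return (T@np.append(r*d,1))[:3]
    o=T[:3,3]; w=T[:3,:3]@r
    return o+w*(z-o[2])/w[2]
def w2pix(c,p):
    q=(c["camera_from_world"]@np.append(p,1))[:3]; k=c["intrinsics"]@np.array([q[0],-q[1],-q[2]]); return k[:2]/k[2]
def cloud(c):
    K=c["intrinsics"];d=c["z_map"];T=np.linalg.inv(c["camera_from_world"])
    v,u=np.mgrid[:d.shape[0],:d.shape[1]]
    x=(u-K[0,2])/K[0,0]*d;y=(v-K[1,2])/K[1,1]*d
    P=np.stack([x,-y,-d,np.ones_like(d)],-1)@T.T
    P=P[...,:3].copy();P[d==0]=np.nan
    return P
E
python3 - <<'E'
from h import *
ims=[]
for n in ["top","side"]:
    c=cam(n);print(n,c["intrinsics"].round(1).tolist(),c["camera_from_world"].round(3).tolist(),c.keys())
    ims.append(c["color"][...,::-1])
    np.savez(f"{n}0.npz",**{k:c[k] for k in ["color","z_map","intrinsics","camera_from_world"]})
    for t in ["station","dish","lid","lid_grip","lid_near","lid_far","jar","glue","mug","tub","rail_mid"]:
        print(t,[(np.round(m["uv"],1).tolist(),round(m["confidence"],2)) for m in mark_of(n,t)][:4],end=' ')
        if t in("lid","jar","dish"): print([(np.round(m["bbox"]).tolist(),round(m["confidence"],2)) for m in spot_in(n,t)][:4],end='')
        print()
    cv2.imwrite(f"pics/{n}0.png",cv2.resize(ims[-1],(768,576)))
print(state())
E
```

```text
top [[410.8, 0.0, 253.8], [0.0, 410.8, 196.4], [0.0, 0.0, 1.0]] [[0.021, -1.0, -0.012, 7.427], [0.995, 0.019, 0.097, -538.557], [-0.096, -0.014, 0.995, -1224.99], [0.0, 0.0, 0.0, 1.0]] dict_keys(['color', 'z_map', 'intrinsics', 'camera_from_world'])
station [] 
dish [] [([212.0, 148.0, 258.0, 206.0], 0.89)]
lid [([325.2, 205.8], 0.8), ([241.3, 174.9], 0.68)] [([220.0, 159.0, 265.0, 195.0], 0.84), ([303.0, 178.0, 346.0, 224.0], 0.6), ([128.0, 207.0, 154.0, 230.0], 0.36)]
lid_grip [([307.4, 183.6], 0.9), ([268.0, 183.8], 0.78)] 
lid_near [([261.6, 184.1], 0.95), ([309.0, 186.2], 0.92)] 
lid_far [([221.3, 172.6], 0.92), ([333.1, 223.0], 0.64)] 
jar [([114.6, 205.1], 0.89), ([151.0, 250.2], 0.77), ([144.0, 218.0], 0.74)] [([94.0, 196.0, 120.0, 219.0], 0.82), ([130.0, 206.0, 152.0, 228.0], 0.7), ([130.0, 240.0, 162.0, 266.0], 0.58)]
glue [([376.7, 210.4], 0.86)] 
mug [([403.6, 165.4], 0.91)] 
tub [([147.6, 143.2], 0.62)] 
rail_mid [([258.4, 173.6], 0.87)] 
side [[456.2, 0.0, 254.0], [0.0, 456.2, 195.4], [0.0, 0.0, 1.0]] [[-0.917, -0.399, 0.014, 496.245], [0.212, -0.456, 0.865, -232.426], 
[... 882 characters left out ...]
, 0.75)] 
{'t': 1.5, 'joints': array([-1.29357998e+00,  4.90901653e-01,  1.55887698e+00, -2.55437417e-07,
        1.09171690e+00, -1.05609044e-01]), 'qvel': array([ 4.80337566e-04, -1.12059024e-03,  3.03944259e-04,  4.25568086e-07,
       -5.51104979e-04, -2.58655017e-03]), 'tau': array([ 4.40195836e-04, -6.12461329e+01, -2.58428174e+01,  6.93173474e-02,
        4.45493823e-02, -1.54116259e-05]), 'eef_pos': array([ 233.48673461, -579.77525497,  214.66785634]), 'tcp_rot': array([3.14149610e+00, 1.04634221e-05, 3.82825504e-01]), 'ft_force': array([-0.1280713 , -0.9182213 , -0.58230947]), 'moment': array([-0.02690449,  0.01722968, -0.01205211]), 'grip_force': 0.0, 'opening': 0.9996145099733934}
```

View images.

View pics/top0.png

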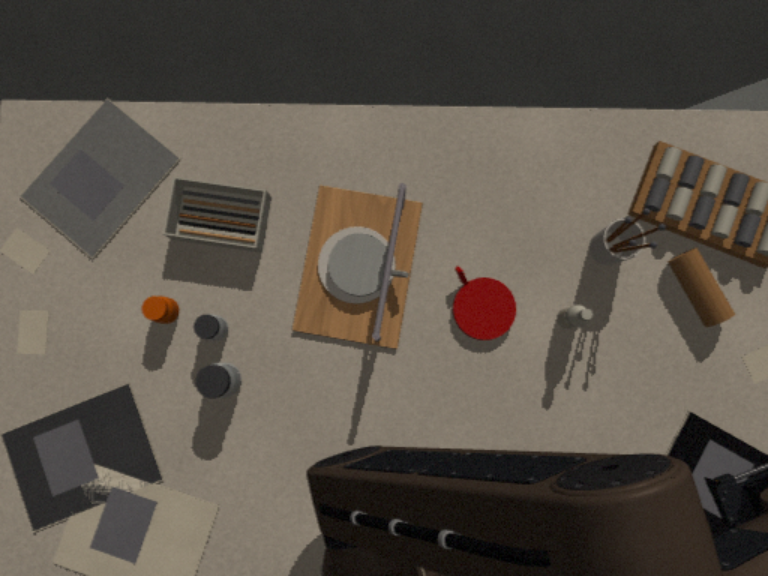

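View pics/side0.png

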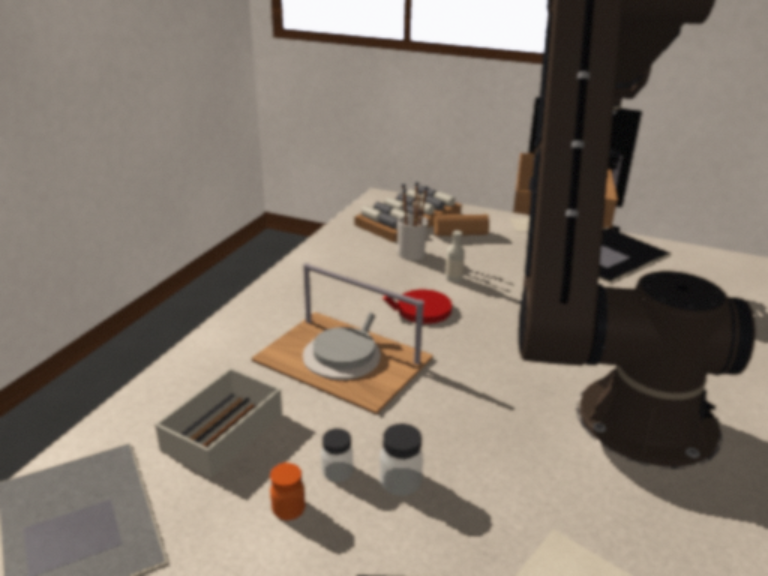

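The top view shows the board with the dish and grey lid at about (360,265), with the fin at (400,274) under the rail. The red look-alike is at (484,308). There are three jar candidates in this enlarged top view: orange (158,308), a small one with a dark cap (209,326) and a large one with a dark cap (217,380). The meant jar is not orange and is the smaller of its colour, so it is the one at (209,326). Side view: small one at (337,455), big one at (402,460), orange at (287,490).

```bash
python3 - <<'E'
from h import *
from scipy.optimize import least_squares
def fit(P,r=None):
    xy=P[:,:2]
    f=lambda q: np.hypot(xy[:,0]-q[0],xy[:,1]-q[1])-(q[2] if r is None else r)
    s=least_squares(f,[*xy.mean(0),50],loss='soft_l1',f_scale=2);return s.x.round(1)
t=dict(np.load("top0.npz"));s=dict(np.load("side0.npz"))
crop=np.hstack([cv2.resize(t["color"][180:280,80:180],(400,400),interpolation=2),cv2.resize(s["color"][270:355,175:290],(400,400),interpolation=2)])
cv2.imwrite("pics/jar.png",crop[...,::-1])
for n,c in (("top",t),("side",s)):
    P=cloud(c);np.save(n+"P.npy",P)
    u=w2pix(c,[0,0,0])
    # board-area heights
    l=pix2w(c,240,176,z=38) if n=="top" else pix2w(c,226,232,z=38)
    print(n,"lid approx",l)
    m=np.linalg.norm(P[...,:2]-l[:2],axis=-1)<110
    h=P[...,2][m];print(np.histogram(h,bins=np.arange(-5,170,5)))
    top=m&(abs(P[...,2]-38)<5);Q=P[top];print("lidtop n",len(Q),Q.mean(0).round(1),Q.min(0).round(),Q.max(0).round())
    led=m&(abs(P[...,2]-18)<4);Q=P[led];print("ledge",len(Q),Q.mean(0).round(1),Q.min(0).round(),Q.max(0).round())
c=t
for (u,v) in [(139,217),(145,253),(105,205)]:
    p=pix2w(c,u,v,z=75);P=np.load("topP.npy")
    m=(np.linalg.norm(P[...,:2]-p[:2],axis=-1)<45)&(P[...,2]>60);Q=P[m];print("jar cand",len(Q),np.median(Q,0).round(1),np.ptp(Q,axis=0).round())
print("glue",pix2w(c,376.7,210.4,z=0),"mug",pix2w(c,403.6,165.4,z=0),"rail",pix2w(c,258.4,173.6,z=160),
 "grip",pix2w(c,268,183.8,z=53),"near",pix2w(c,261.6,184.1,z=18),"far",pix2w(c,221.3,172.6,z=18))
print("side: lid",pix2w(s,226,233.6,z=18),"station",pix2w(s,227.3,237.7,z=0),"dish",pix2w(s,226.9,235.8,z=10),"grip",pix2w(s,245.5,215.8,z=53),"near",pix2w(s,242.8,224,z=18),"far",pix2w(s,212.6,242.7,z=18),"rail",pix2w(s,239.9,191.8,z=150),"jar",pix2w(s,225.6,312.6,z=0))
E
```

```text
top lid approx [598.51918785  61.15097167  38.        ]
(array([ 24,  64, 774, 841, 442, 136,   1, 158, 883, 259,   9,   9,   8,
         7,  13,   2,   0,   0,   0,   0,   0,   0,   0,   0,   0,   0,
         0,   0,   0,   0,  12, 132, 144,   3]), array([ -5,   0,   5,  10,  15,  20,  25,  30,  35,  40,  45,  50,  55,
        60,  65,  70,  75,  80,  85,  90,  95, 100, 105, 110, 115, 120,
       125, 130, 135, 140, 145, 150, 155, 160, 165]))
lidtop n 1239 [599.4  66.4  37.9] [537. -15.  33.] [664. 125.  43.]
ledge 645 [598.8  89.8  17.6] [497. -37.  14.] [706. 170.  22.]
side lid approx [598.09313946  85.39380285  38.        ]
(array([ 92,  86, 819, 272, 310,  57,  62, 265, 552,  18,  11,   9,   7,
         4,   7,   0,   0,   0,   0,   0,   0,   0,   0,   0,   0,   0,
         0,   0,   0,  12,  47,  98,  12,   0]), array([ -5,   0,   5,  10,  15,  20,  25,  30,  35,  40,  45,  50,  55,
        60,  65,  70,  75,  80,  85,  90,  95, 100, 105, 110, 115, 120,
       125, 130, 135, 140, 145, 150, 155, 160, 165]))
lidtop n 776 [596.2  65.4  36.3] [534. -22.  33.] [661. 130.  42.]
ledg
[... 154 characters left out ...]
jar cand 229 [499.4 459.7  74.8] [47. 48. 22.]
glue [ 504.82545091 -361.76446405    0.        ] mug [ 647.0451688  -446.46117879    0.        ] rail [588.21249176   4.98567675 160.        ] grip [574.37749642 -23.82899832  53.        ] near [577.57048851  -4.87443488  18.        ] far [610.95238403 120.11748928  18.        ]
side: lid [607.39283473  67.53014139  18.        ] station [605.46061293  62.9475551    0.        ] dish [604.73907306  66.86211419  10.        ] grip [572.27733863  -1.51990755  53.        ] near [582.36634989  -3.1305698   18.        ] far [622.73783606 127.21960245  18.        ] rail [581.27033234  20.84711022 150.        ] jar [464.84662436 355.62057068   0.        ]
```

View pics/jar.png

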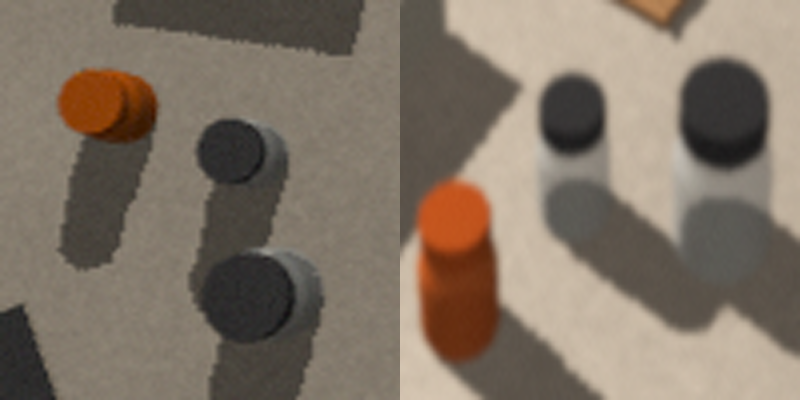

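The crop confirms it. The small dark-capped jar at (235,150) in the left half and (572,150) in the right half is shorter and narrower than the other dark one, so it is the jar, at about world (465,357). Next I'll fit the lid and dish outlines and the fin direction.

```bash
cat > fit.py <<'E'
from h import *
from scipy.optimize import least_squares
from scipy.ndimage import map_coordinates
def edge_fit(c,ctr,r,z,sgn,win=9,it=4,loss=1.5,reject=None,verbose=0):
    """circle centre on plane z from radial brightness edges; sgn=+1: brighter outwards, -1 darker, 0 any"""
    g=cv2.GaussianBlur(cv2.cvtColor(c["color"],cv2.COLOR_RGB2GRAY).astype(float),(0,0),0.7)
    ctr=np.array(ctr,float)
    for k in range(it):
        w=win if k<2 else win/2
        pts=[]
        for a in np.linspace(0,2*np.pi,180,endpoint=False):
            d=np.array([np.cos(a),np.sin(a)]);rr=np.arange(r-w,r+w+.1,0.5)
            px=np.array([w2pix(c,[*(ctr+d*q),z]) for q in rr])
            I=map_coordinates(g,[px[:,1],px[:,0]],order=1)
            G=np.gradient(I);G=G*sgn if sgn else abs(G)
            i=np.argmax(G)
            if G[i]>1.2 and 0<i<len(rr)-1: pts.append(ctr+d*rr[i])
        pts=np.array(pts)
        s=least_squares(lambda q:np.hypot(*(pts-q).T)-r,ctr,loss='cauchy',f_scale=loss)
        ctr=s.x
    res=np.hypot(*(pts-ctr).T)-r
    return ctr,len(pts),np.median(abs(res)),pts
def overlay(c,circs,box,path,k=6):
    x0,y0,x1,y1=box;im=cv2.resize(c["color"][y0:y1,x0:x1,::-1],None,fx=k,fy=k,interpolation=cv2.INTER_CUBIC)
    for ctr,r,z,col in circs:
        p=np.array([(w2pix(c,[ctr[0]+r*np.cos(a),ctr[1]+r*np.sin(a),z])-[x0,y0]+.5)*k for a in np.linspace(0,6.283,90)])
        cv2.polylines(im,[p.astype(int)],True,col,1)
    cv2.imwrite(path,im)
E
python3 - <<'E'
from fit import *
for n,box in (("top",(195,125,285,215)),("side",(180,165,275,255))):
    c=dict(np.load(n+"0.npz"))
    L=edge_fit(c,(599,65),64,38,0);D=edge_fit(c,(603,70),80,18,-1)
    print(n,"lid",L[0].round(1),L[1],L[2].round(2),"dish",D[0].round(1),D[1],D[2].round(2))
    overlay(c,[(L[0],64,38,(0,0,255)),(D[0],80,18,(0,255,0))],box,f"pics/ov_{n}.png",4 if n=="side" else 4)
    P=np.load(n+"P.npy");m=(np.linalg.norm(P[...,:2]-[578,-15],axis=-1)<45)&(P[...,2]>44)&(P[...,2]<90)
    print("fin pts",P[m].round(0).tolist())
    d=P[...,:2]-np.array([605,65]);m=(np.hypot(d[...,0],d[...,1])<210)&(abs(P[...,2]-153)<8);Q=P[m]
    mu=Q.mean(0);v=np.linalg.svd(Q[:,:2]-mu[:2])[2][0];print("rail",mu.round(1),v,"yaw",np.degrees(np.arctan2(v[1],v[0])), Q[:,0].min(),Q[:,0].max())
a=cv2.imread("pics/ov_top.png");b=cv2.imread("pics/ov_side.png");h=360
cv2.imwrite("pics/ov.png",np.hstack([cv2.resize(a,(390,390)),cv2.resize(b,(390,390))]))
E
```

```text
top lid [599.9  63.3] 166 1.05 dish [601.5  70.4] 159 0.5
fin pts [[586.0, 0.0, 46.0], [586.0, -6.0, 48.0], [586.0, -9.0, 52.0], [586.0, -12.0, 52.0], [585.0, -15.0, 58.0], [585.0, -18.0, 60.0], [583.0, 0.0, 45.0], [583.0, -3.0, 49.0], [583.0, -6.0, 53.0], [582.0, -9.0, 59.0], [582.0, -12.0, 55.0], [582.0, -15.0, 59.0], [581.0, -18.0, 63.0], [581.0, -20.0, 68.0], [581.0, -23.0, 70.0], [581.0, -26.0, 69.0], [581.0, -29.0, 68.0], [580.0, 0.0, 50.0], [579.0, -3.0, 52.0], [579.0, -6.0, 53.0], [579.0, -9.0, 59.0], [579.0, -12.0, 58.0], [578.0, -15.0, 63.0], [578.0, -18.0, 69.0], [578.0, -21.0, 67.0], [578.0, -23.0, 69.0], [578.0, -26.0, 70.0], [578.0, -29.0, 66.0], [578.0, -32.0, 65.0], [577.0, -6.0, 47.0], [576.0, -9.0, 53.0], [576.0, -12.0, 55.0], [575.0, -15.0, 66.0], [575.0, -18.0, 70.0], [574.0, -20.0, 70.0], [575.0, -23.0, 69.0], [575.0, -26.0, 66.0], [575.0, -29.0, 66.0], [576.0, -33.0, 62.0], [574.0, -18.0, 48.0], [574.0, -21.0, 54.0], [573.0, -24.0, 60.0], [572.0, -27.0, 64.0], [573.0, -30.0, 63.0], [573.0, -33.0, 61.0]]
rail [587.8   4.  154.7] [-0.98822317  0.1530195 ] yaw 171.
[... 595 characters left out ...]
, 56.0], [569.0, -22.0, 56.0], [583.0, -13.0, 54.0], [579.0, -13.0, 55.0], [575.0, -12.0, 57.0], [575.0, -20.0, 52.0], [571.0, -18.0, 54.0], [569.0, -21.0, 53.0], [583.0, -14.0, 49.0], [580.0, -14.0, 51.0], [575.0, -11.0, 54.0], [574.0, -16.0, 51.0], [572.0, -21.0, 48.0], [583.0, -7.0, 50.0], [580.0, -7.0, 50.0], [575.0, -3.0, 55.0], [577.0, -15.0, 47.0], [574.0, -16.0, 47.0], [572.0, -21.0, 45.0], [583.0, -7.0, 46.0], [582.0, -10.0, 45.0], [577.0, -9.0, 47.0], [574.0, -10.0, 47.0], [584.0, 1.0, 47.0], [582.0, -4.0, 45.0], [578.0, -3.0, 46.0], [576.0, -5.0, 46.0], [577.0, 1.0, 45.0]]
rail [579.8   8.1 151.3] [-0.98838756  0.15195404] yaw 171.25981707837113 442.8161272019838 732.7703396074054
```

View pics/ov.png

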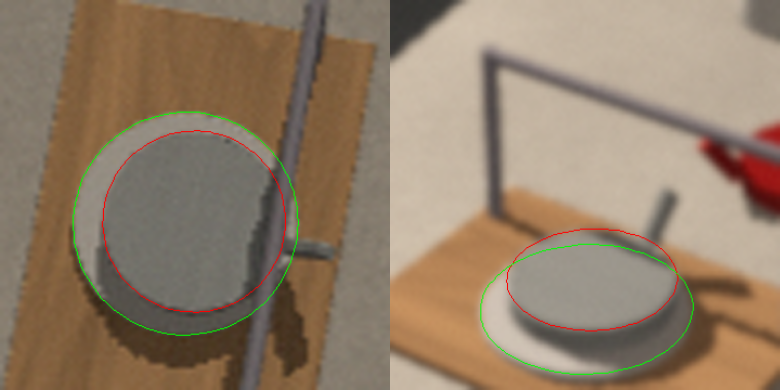

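The outlines fit well in both views: the green ledge circle and red lid top sit on their edges, and the lid is about 7.5 mm off towards -y. The fin needs a tool tilt, but the moves only turn about the tool's z. I'll first see how the arm behaves at its near limit, the one documented case where a pose is only approached.

Emit:
step_arm(
  increments=[
    {"slide":[-0.048,-0.06,-0.03],"roll":0},
    {"slide":[-0.096,-0.12,-0.06],"roll":0},
    {"slide":[-0.144,-0.18,-0.08],"roll":0},
    {"slide":[-0.19,-0.24,-0.1],"roll":0},
    {"slide":[-0.239,-0.304,-0.1],"roll":0},
  ],
)

```text
t: 2.12
eef_pos: [-26.9, -430.7, 304.1]
tcp_rot: [3.14, 0.001, 0.383]
ft_force: [-1.0, -1.1, -0.4]
opening: 1.0
grip_force: 0.0
```

Emit:
step_arm(
  increments=[
    {"slide":[0.0,-0.06,0],"roll":0},
    {"slide":[0.02,-0.1,0],"roll":0},
    {"slide":[0.05,-0.15,0],"roll":0},
    {"slide":[0.07,-0.2,0],"roll":0},
  ],
)

```text
t: 2.62
eef_pos: [-34.8, -218.2, 303.0]
tcp_rot: [3.141, 0.0, 0.384]
ft_force: [-0.0, 0.8, 0.3]
opening: 0.998
grip_force: 0.0
```

```bash
python3 -c "
from h import *
s=state();print(s['joints'].round(3),s['eef_pos'].round(1))"
```

```text
[-2.032 -0.272  2.208 -0.     1.205 -0.845] [ -34.8 -218.2  303. ]
```

Emit:
step_arm(
  increments=[
    {"slide":[0.0,0.0,-0.06],"roll":0},
    {"slide":[0.0,0.0,-0.12],"roll":0},
    {"slide":[0.0,0.0,-0.18],"roll":0},
    {"slide":[0.0,0.0,-0.24],"roll":0},
    {"slide":[0.0,0.0,-0.3],"roll":0},
  ],
)

```text
t: 3.25
eef_pos: [-35.1, -219.3, 605.3]
tcp_rot: [3.141, 0.001, 0.383]
ft_force: [-1.2, -0.1, 0.4]
opening: 1.0
grip_force: 0.0
```

```bash
python3 -c "
from h import *
s=state();print(s['joints'].round(3),s['eef_pos'].round(1))"
```

```text
[-2.031 -0.317  1.481  0.     1.976 -0.843] [ -35.1 -219.3  605.3]
```

Emit:
step_arm(
  increments=[
    {"slide":[0.05,0,0],"roll":-0.186},
    {"slide":[0.1,0,0],"roll":-0.372},
    {"slide":[0.15,0,0],"roll":-0.558},
    {"slide":[0.2,0.005,0],"roll":-0.744},
    {"slide":[0.25,0.005,0],"roll":-0.93},
  ],
)

```text
t: 3.88
eef_pos: [158.1, -149.9, 603.4]
tcp_rot: [3.141, 0.001, 1.079]
ft_force: [-0.8, -1.4, 0.6]
opening: 0.998
grip_force: 0.0
```

```bash
python3 -c "
from h import *
s=state();print(s['joints'].round(3),s['eef_pos'].round(1),s['tcp_rot'].round(3))"
```

```text
[-1.066 -0.325  1.49  -0.     1.975 -0.574] [ 158.1 -149.9  603.4] [3.141e+00 1.000e-03 1.079e+00]
```

Emit:
step_arm(
  increments=[
    {"slide":[0.055,-0.01,0],"roll":-0.08},
    {"slide":[0.11,-0.03,0],"roll":-0.15},
    {"slide":[0.165,-0.05,0],"roll":-0.233},
    {"slide":[0.22,-0.07,0],"roll":-0.233},
    {"slide":[0.276,-0.1,0],"roll":-0.233},
  ],
)

```text
t: 4.5
eef_pos: [198.6, 47.3, 603.5]
tcp_rot: [3.14, -0.0, 1.302]
ft_force: [0.4, -0.6, -0.1]
opening: 1.001
grip_force: 0.0
```

Emit:
step_arm(
  increments=[
    {"slide":[0.04,-0.04,0],"roll":0},
    {"slide":[0.07,-0.09,0],"roll":0},
    {"slide":[0.1,-0.14,0],"roll":0},
    {"slide":[0.12,-0.19,0],"roll":0},
    {"slide":[0.125,-0.23,0],"roll":0},
  ],
)

```text
t: 5.12
eef_pos: [72.8, 190.5, 603.4]
tcp_rot: [3.141, -0.001, 1.301]
ft_force: [1.3, 0.6, 1.0]
opening: 0.999
grip_force: 0.0
```

```bash
python3 -c "
from h import *
s=state();print(s['joints'].round(3),s['eef_pos'].round(1),s['tcp_rot'].round(3))"
```

```text
[ 0.877 -0.349  1.502 -0.     1.987  1.146] [ 72.8 190.5 603.4] [ 3.141e+00 -1.000e-03  1.301e+00]
```

Emit:
step_arm(
  increments=[
    {"slide":[0.03,-0.03,-0.05],"roll":0},
    {"slide":[0.06,-0.06,-0.1],"roll":0},
    {"slide":[0.09,-0.08,-0.15],"roll":0},
    {"slide":[0.1,-0.09,-0.2],"roll":0},
    {"slide":[0.1,-0.09,-0.25],"roll":0},
  ],
)

```text
t: 5.75
eef_pos: [14.0, 312.0, 840.4]
tcp_rot: [3.142, 0.0, 1.303]
ft_force: [-0.0, -0.2, 1.2]
opening: 0.996
grip_force: 0.0
```

Emit:
step_arm(
  increments=[
    {"slide":[0,0,-0.06],"roll":0},
    {"slide":[0,0,-0.12],"roll":0},
    {"slide":[0,0,-0.18],"roll":0},
    {"slide":[0,0,-0.24],"roll":0},
    {"slide":[0,0,-0.3],"roll":0},
  ],
)

```text
t: 6.38
eef_pos: [10.1, 236.3, 895.8]
tcp_rot: [-3.137, 0.002, 1.301]
ft_force: [-0.1, 0.7, 0.7]
opening: 1.0
grip_force: 0.0
```

```bash
python3 -c "
from h import *
s=state();print(s['joints'].round(3),s['eef_pos'].round(1),s['tcp_rot'].round(3))"
```

```text
[1.241 0.167 0.047 0.019 2.929 1.529] [ 10.1 236.3 895.8] [-3.137e+00  2.000e-03  1.301e+00]
```

Emit:
step_arm(
  increments=[
    {"slide":[0.06,0,0],"roll":0},
    {"slide":[0.12,0,0],"roll":0},
    {"slide":[0.18,0,0],"roll":0},
    {"slide":[0.24,0,0],"roll":0},
    {"slide":[0.3,0,0],"roll":0},
  ],
)

```text
t: 7.0
eef_pos: [46.3, 301.3, 869.0]
tcp_rot: [-3.122, 0.103, 1.302]
ft_force: [-1.0, -1.2, 0.2]
opening: 1.003
grip_force: 0.0
```

```bash
python3 -c "
from h import *
s=state();print(s['joints'].round(3),s['eef_pos'].round(1),s['tcp_rot'].round(4))"
```

```text
[1.193 0.27  0.048 0.038 2.929 1.499] [ 46.3 301.3 869. ] [-3.1223  0.1028  1.3024]
```

Emit:
step_arm(
  increments=[
    {"slide":[-0.05,0,0.05],"roll":0},
    {"slide":[-0.1,0,0.1],"roll":0},
    {"slide":[-0.1,0,0.12],"roll":0},
  ],
)

```text
t: 7.38
eef_pos: [23.2, 223.4, 798.7]
tcp_rot: [-3.122, 0.101, 1.302]
ft_force: [-0.1, 0.7, 1.3]
opening: 0.997
grip_force: 0.0
```

```bash
python3 -c "
from h import *
s=state();print(s['joints'].round(3),s['eef_pos'].round(1),s['tcp_rot'].round(4))"
```

```text
[ 1.163 -0.092  0.787  0.009  2.55   1.44 ] [ 23.2 223.4 798.7] [-3.1222  0.1013  1.3022]
```

Emit:
step_arm(
  increments=[
    {"slide":[0.058,-0.005,0.022],"roll":0},
    {"slide":[0.116,-0.01,0.044],"roll":0},
    {"slide":[0.174,-0.015,0.066],"roll":0},
    {"slide":[0.232,-0.02,0.088],"roll":0},
    {"slide":[0.29,-0.025,0.11],"roll":0},
  ],
)

```text
t: 8.0
eef_pos: [71.2, 500.5, 660.4]
tcp_rot: [-3.122, 0.102, 1.302]
ft_force: [0.2, 0.4, 1.0]
opening: 1.0
grip_force: 0.0
```

Emit:
step_arm(
  increments=[
    {"slide":[0.058,-0.005,0.022],"roll":0},
    {"slide":[0.116,-0.01,0.044],"roll":0},
    {"slide":[0.174,-0.015,0.066],"roll":0},
    {"slide":[0.232,-0.02,0.088],"roll":0},
    {"slide":[0.29,-0.025,0.11],"roll":0},
  ],
)

```text
t: 8.62
eef_pos: [117.0, 763.6, 523.6]
tcp_rot: [-3.122, 0.101, 1.302]
ft_force: [0.4, 0.4, 1.0]
opening: 1.004
grip_force: 0.0
```

Emit:
step_arm(
  increments=[
    {"slide":[0.06,0,-0.02],"roll":0},
    {"slide":[0.12,0,-0.04],"roll":0},
    {"slide":[0.18,0,-0.06],"roll":0},
    {"slide":[0.24,0,-0.08],"roll":0},
  ],
)

```text
t: 9.12
eef_pos: [139.6, 801.8, 481.9]
tcp_rot: [-3.118, 0.063, 1.301]
ft_force: [0.5, -0.3, 0.2]
opening: 0.998
grip_force: 0.0
```

```bash
python3 -c "
from h import *
s=state();print(s['joints'].round(3),s['eef_pos'].round(1),s['tcp_rot'].round(4))"
```

```text
[1.309 0.916 0.048 0.031 2.24  1.598] [139.6 801.8 481.9] [-3.1177  0.0627  1.3013]
```

Emit:
step_arm(
  increments=[
    {"slide":[0.05,0,-0.036],"roll":0},
  ],
)

```text
t: 9.25
eef_pos: [146.0, 808.4, 481.7]
tcp_rot: [-3.114, 0.034, 1.301]
ft_force: [-0.4, 0.4, -0.8]
opening: 1.001
grip_force: 0.0
```

Emit:
step_arm(
  increments=[
    {"slide":[0.05,0,-0.036],"roll":0},
  ],
)

```text
t: 9.38
eef_pos: [152.2, 813.4, 486.3]
tcp_rot: [-3.111, 0.0, 1.3]
ft_force: [0.4, -0.2, 0.4]
opening: 1.001
grip_force: 0.0
```

Emit:
step_arm(
  increments=[
    {"slide":[0.3,0,-0.2],"roll":0},
  ],
)

```text
t: 9.5
eef_pos: [158.2, 819.1, 489.7]
tcp_rot: [-3.108, -0.033, 1.298]
ft_force: [0.8, -0.3, -0.9]
opening: 0.999
grip_force: 0.0
```

Emit:
step_arm(
  increments=[
    {"slide":[0.3,0,-0.2],"roll":0},
  ],
)

```text
t: 9.62
eef_pos: [163.9, 824.2, 493.8]
tcp_rot: [-3.105, -0.065, 1.297]
ft_force: [0.3, -0.4, -0.5]
opening: 0.996
grip_force: 0.0
```

```bash
python3 -c "
from h import *
s=state();print(s['joints'].round(3),s['eef_pos'].round(1),s['tcp_rot'].round(4))"
```

```text
[1.284 0.901 0.048 0.044 2.127 1.581] [163.9 824.2 493.8] [-3.1053 -0.0648  1.2972]
```

Emit:
step_arm(
  increments=[
    {"slide":[0.3,-0.05,-0.18],"roll":0},
  ],
)

```text
t: 9.75
eef_pos: [161.6, 831.8, 497.7]
tcp_rot: [-3.102, -0.098, 1.295]
ft_force: [0.8, 0.2, 0.6]
opening: 0.999
grip_force: 0.0
```

Emit:
step_arm(
  increments=[
    {"slide":[0.3,-0.05,-0.17],"roll":0},
  ],
)

```text
t: 9.88
eef_pos: [158.2, 839.6, 501.8]
tcp_rot: [-3.099, -0.132, 1.295]
ft_force: [-0.1, -0.1, -0.1]
opening: 1.0
grip_force: 0.0
```

Emit:
step_arm(
  increments=[
    {"slide":[0.3,-0.05,-0.15],"roll":0},
  ],
)

```text
t: 10.0
eef_pos: [155.8, 848.1, 505.4]
tcp_rot: [-3.095, -0.166, 1.293]
ft_force: [0.5, 0.4, 0.1]
opening: 0.999
grip_force: 0.0
```

Emit:
step_arm(
  increments=[
    {"slide":[0.3,-0.05,-0.14],"roll":0},
  ],
)

```text
t: 10.12
eef_pos: [153.8, 856.4, 509.2]
tcp_rot: [-3.091, -0.201, 1.292]
ft_force: [0.1, -0.6, 0.2]
opening: 1.004
grip_force: 0.0
```

Emit:
step_arm(
  increments=[
    {"slide":[0.3,-0.05,-0.13],"roll":0},
  ],
)

```text
t: 10.25
eef_pos: [152.1, 864.7, 513.5]
tcp_rot: [-3.087, -0.236, 1.29]
ft_force: [0.0, 0.3, 0.7]
opening: 1.002
grip_force: 0.0
```

Emit:
step_arm(
  increments=[
    {"slide":[0.3,-0.05,-0.12],"roll":0},
  ],
)

```text
t: 10.38
eef_pos: [150.4, 872.8, 518.4]
tcp_rot: [-3.082, -0.271, 1.287]
ft_force: [-0.5, -1.1, -1.2]
opening: 1.0
grip_force: 0.0
```

```bash
python3 -c "
from h import *
s=state();print(s['joints'].round(3),s['eef_pos'].round(1),s['tcp_rot'].round(4))"
```

```text
[1.309 0.883 0.048 0.057 1.937 1.612] [150.4 872.8 518.4] [-3.0825 -0.2713  1.2875]
```

Emit:
step_arm(
  increments=[
    {"slide":[-0.01,0.06,0],"roll":0},
    {"slide":[-0.02,0.12,0],"roll":0},
    {"slide":[-0.03,0.18,0],"roll":0},
    {"slide":[-0.04,0.22,0],"roll":0},
  ],
)

```text
t: 10.88
eef_pos: [354.4, 775.8, 494.9]
tcp_rot: [-3.083, -0.27, 1.286]
ft_force: [-0.2, 0.5, 0.1]
opening: 1.0
grip_force: 0.0
```

Emit:
step_arm(
  increments=[
    {"slide":[0.3,0.045,-0.11],"roll":0},
  ],
)

```text
t: 11.0
eef_pos: [365.8, 795.1, 506.8]
tcp_rot: [-3.08, -0.268, 1.282]
ft_force: [-0.4, 0.9, 1.8]
opening: 1.0
grip_force: 0.0
```

Emit:
step_arm(
  increments=[
    {"slide":[0.3,0.045,-0.1],"roll":0},
  ],
)

```text
t: 11.12
eef_pos: [371.3, 811.4, 518.8]
tcp_rot: [-3.086, -0.308, 1.283]
ft_force: [13.0, 30.8, 67.0]
opening: 0.997
grip_force: 0.0
```

Emit:
step_arm(
  increments=[
    {"slide":[0.3,0.045,-0.09],"roll":0},
  ],
)

```text
t: 11.25
eef_pos: [376.2, 821.0, 516.9]
tcp_rot: [-3.089, -0.338, 1.282]
ft_force: [-0.2, 0.1, -0.4]
opening: 1.0
grip_force: 0.0
```

Emit:
step_arm(
  increments=[
    {"slide":[0.3,0.045,-0.08],"roll":0},
  ],
)

```text
t: 11.38
eef_pos: [379.9, 828.0, 527.9]
tcp_rot: [-3.096, -0.386, 1.281]
ft_force: [0.5, -0.1, 1.3]
opening: 0.997
grip_force: 0.0
```

```bash
cat > st.py <<'E'
from h import *
s=state();M=R.from_euler('xyz',s['tcp_rot']).as_matrix()
print(s['t'],s['joints'].round(3),s['eef_pos'].round(1),s['tcp_rot'].round(4))
e=np.array([np.cos(1.312),np.sin(1.312),0]);l=np.array([-e[1],e[0],0])
print("tool axes cols\n",M.round(3)); print("z along e, lateral, up:",(M[:,2]@e).round(3),(M[:,2]@l).round(3),M[2,2].round(3),"tilt",np.degrees(np.arccos(-M[2,2])).round(1))
E
python3 st.py
```

```text
11.375 [1.027 0.884 0.047 0.145 1.844 1.372] [379.9 828.  527.9] [-3.0959 -0.3862  1.2815]
tool axes cols
 [[ 0.264  0.962  0.064]
 [ 0.888 -0.269  0.374]
 [ 0.377 -0.042 -0.925]]
z along e, lateral, up: 0.377 0.034 -0.925 tilt 22.3
```

Emit:
step_arm(
  increments=[
    {"slide":[0.052,0.008,-0.012],"roll":0},
  ],
)

```text
t: 11.5
eef_pos: [383.8, 834.2, 532.3]
tcp_rot: [-3.1, -0.418, 1.28]
ft_force: [-0.5, -0.5, 0.4]
opening: 1.0
grip_force: 0.0
```

Emit:
step_arm(
  increments=[
    {"slide":[0.052,0.008,-0.01],"roll":0},
  ],
)

```text
t: 11.62
eef_pos: [388.1, 841.0, 535.1]
tcp_rot: [-3.103, -0.448, 1.278]
ft_force: [0.5, -1.3, -0.5]
opening: 1.0
grip_force: 0.0
```

Emit:
step_arm(
  increments=[
    {"slide":[0.052,0.008,-0.008],"roll":0},
  ],
)

```text
t: 11.75
eef_pos: [392.5, 848.1, 537.3]
tcp_rot: [-3.106, -0.478, 1.277]
ft_force: [0.5, -0.1, 0.8]
opening: 0.997
grip_force: 0.0
```

Emit:
step_arm(
  increments=[
    {"slide":[0.052,0.008,-0.006],"roll":0},
  ],
)

```text
t: 11.88
eef_pos: [396.8, 855.4, 539.5]
tcp_rot: [-3.11, -0.508, 1.276]
ft_force: [-0.0, 0.4, 0.3]
opening: 1.001
grip_force: 0.0
```

Emit:
step_arm(
  increments=[
    {"slide":[0.052,0.008,-0.004],"roll":0},
  ],
)

```text
t: 12.0
eef_pos: [401.1, 862.8, 541.9]
tcp_rot: [-3.113, -0.538, 1.274]
ft_force: [-0.4, 0.7, 0.1]
opening: 1.005
grip_force: 0.0
```

Emit:
step_arm(
  increments=[
    {"slide":[0.052,0.008,-0.002],"roll":0},
  ],
)

```text
t: 12.12
eef_pos: [405.4, 870.3, 544.3]
tcp_rot: [-3.117, -0.569, 1.273]
ft_force: [-0.4, 0.0, -0.1]
opening: 1.0
grip_force: 0.0
```

```bash
python3 st.py
```

```text
12.125 [1.021 0.891 0.048 0.159 1.652 1.369] [405.4 870.3 544.3] [-3.1172 -0.569   1.2734]
tool axes cols
 [[ 0.247  0.96   0.134]
 [ 0.805 -0.28   0.522]
 [ 0.539 -0.021 -0.842]]
z along e, lateral, up: 0.539 0.004 -0.842 tilt 32.6
```

Emit:
step_arm(
  increments=[
    {"slide":[0.052,0.006,0],"roll":0},
  ],
)

```text
t: 12.25
eef_pos: [407.9, 878.5, 546.8]
tcp_rot: [-3.121, -0.6, 1.272]
ft_force: [-0.3, -0.1, 0.4]
opening: 0.997
grip_force: 0.0
```

Emit:
step_arm(
  increments=[
    {"slide":[0.052,0.006,0],"roll":0},
  ],
)

```text
t: 12.38
eef_pos: [410.0, 886.0, 550.6]
tcp_rot: [-3.125, -0.63, 1.272]
ft_force: [0.2, -0.5, 0.0]
opening: 0.999
grip_force: 0.0
```

Emit:
step_arm(
  increments=[
    {"slide":[0.052,0.006,0],"roll":0},
  ],
)

```text
t: 12.5
eef_pos: [411.9, 892.3, 556.2]
tcp_rot: [-3.129, -0.661, 1.271]
ft_force: [-0.2, -0.4, -0.4]
opening: 0.998
grip_force: 0.0
```

```bash
cat > go.py <<'E'
import sys
from h import *
# usage: go.py x y z [yaw_tool_roll]  -> slide for target TCP
s=state();M=R.from_euler('xyz',s['tcp_rot']).as_matrix()
p=np.array(eval(sys.argv[1]),float);d=M.T@(p-s['eef_pos']);print("slide mm",d.round(1),"len",np.linalg.norm(d).round(1))
E
python3 st.py; python3 go.py "[500,450,450]"; python3 go.py "[520,-150,400]"
```

```text
12.5 [1.026 0.894 0.048 0.162 1.555 1.373] [411.9 892.3 556.2] [-3.1285 -0.6615  1.2713]
tool axes cols
 [[ 0.233  0.958  0.169]
 [ 0.754 -0.287  0.591]
 [ 0.614 -0.01  -0.789]]
z along e, lateral, up: 0.614 -0.012 -0.789 tilt 37.9
slide mm [-378.2  212.5 -162.6] len 463.3
slide mm [-856.6  404.6 -474.3] len 1059.4
```

Emit:
step_arm(
  increments=[
    {"slide":[-0.04,0.019,-0.022],"roll":-0.01},
    {"slide":[-0.09,0.042,-0.05],"roll":-0.02},
    {"slide":[-0.14,0.066,-0.077],"roll":-0.03},
    {"slide":[-0.19,0.09,-0.105],"roll":-0.04},
    {"slide":[-0.24,0.113,-0.133],"roll":-0.04},
  ],
)

```text
t: 13.12
eef_pos: [437.1, 644.3, 520.4]
tcp_rot: [3.122, -0.661, 1.323]
ft_force: [1.3, -0.3, 0.7]
opening: 0.998
grip_force: 0.0
```

Emit:
step_arm(
  increments=[
    {"slide":[-0.05,0.023,-0.028],"roll":0},
    {"slide":[-0.1,0.047,-0.055],"roll":0},
    {"slide":[-0.15,0.07,-0.083],"roll":0},
    {"slide":[-0.2,0.094,-0.11],"roll":0},
    {"slide":[-0.25,0.117,-0.138],"roll":0},
  ],
)

```text
t: 13.75
eef_pos: [478.6, 341.8, 477.8]
tcp_rot: [3.121, -0.661, 1.323]
ft_force: [0.2, -1.2, 0.2]
opening: 1.0
grip_force: 0.0
```

```bash
python3 st.py;  python3 go.py "[520,-150,400]"
```

```text
13.75 [0.256 0.103 1.578 0.613 1.161 0.347] [478.6 341.8 477.8] [ 3.1214 -0.6608  1.323 ]
tool axes cols
 [[ 0.194  0.966  0.17 ]
 [ 0.765 -0.257  0.59 ]
 [ 0.614  0.016 -0.789]]
z along e, lateral, up: 0.614 -0.013 -0.789 tilt 37.9
slide mm [-416.2  165.2 -221.7] len 499.6
```

Emit:
step_arm(
  increments=[
    {"slide":[-0.05,0.02,-0.027],"roll":0},
    {"slide":[-0.1,0.04,-0.053],"roll":0},
    {"slide":[-0.15,0.06,-0.08],"roll":0},
    {"slide":[-0.2,0.08,-0.107],"roll":0},
    {"slide":[-0.25,0.1,-0.133],"roll":0},
  ],
)

```text
t: 14.38
eef_pos: [504.3, 46.0, 431.0]
tcp_rot: [3.121, -0.659, 1.323]
ft_force: [2.0, 0.2, 0.9]
opening: 0.997
grip_force: 0.0
```

Emit:
step_arm(
  increments=[
    {"slide":[-0.05,0.02,-0.027],"roll":0},
    {"slide":[-0.1,0.04,-0.053],"roll":0},
    {"slide":[-0.15,0.06,-0.08],"roll":0},
    {"slide":[-0.18,0.067,-0.09],"roll":0},
  ],
)

```text
t: 14.88
eef_pos: [519.2, -163.1, 391.9]
tcp_rot: [3.123, -0.659, 1.32]
ft_force: [-0.2, 0.9, -1.1]
opening: 1.003
grip_force: 0.0
```

```bash
python3 st.py;  python3 go.py "[557,-90,145]"
```

```text
14.875 [-0.715  0.317  1.514  0.59   1.615 -0.524] [ 519.2 -163.1  391.9] [ 3.1226 -0.6588  1.3201]
tool axes cols
 [[ 0.196  0.966  0.17 ]
 [ 0.766 -0.259  0.588]
 [ 0.612  0.015 -0.791]]
z along e, lateral, up: 0.612 -0.014 -0.791 tilt 37.8
slide mm [-87.7  13.9 244.6] len 260.2
```

Emit:
step_arm(
  increments=[
    {"slide":[-0.022,0.003,0.05],"roll":0},
    {"slide":[-0.04,0.006,0.1],"roll":0},
    {"slide":[-0.06,0.009,0.155],"roll":0},
    {"slide":[-0.08,0.012,0.21],"roll":0},
    {"slide":[-0.088,0.014,0.245],"roll":0},
  ],
  fingers=0.4,
)

```text
t: 15.5
eef_pos: [556.4, -86.1, 143.0]
tcp_rot: [3.125, -0.659, 1.321]
ft_force: [0.3, 1.0, -0.4]
opening: 0.531
grip_force: 0.0
```

Emit:
step_arm(
  increments=[
    {"slide":[0,0,0],"roll":0},
  ],
)

```text
t: 15.62
eef_pos: [556.2, -85.8, 143.8]
tcp_rot: [3.127, -0.66, 1.321]
ft_force: [0.1, -0.2, 0.9]
opening: 0.433
grip_force: 0.0
```

```bash
python3 st.py;  python3 go.py "[580.6,-7,37.9]"; python3 - <<'E'
from h import *
s=state();M=R.from_euler('xyz',s['tcp_rot']).as_matrix()
ims=[]
for n in("top","side"):
    c=cam(n);g=[(np.round(m["uv"],1).tolist(),round(m["confidence"],2)) for m in mark_of(n,"lid_grip")][:3]
    print(n,g,[pix2w(c,*q[0],z=53).round(1) for q in g])
    b=(190,110,300,220) if n=="top" else (185,150,295,260)
    im=c["color"][b[1]:b[3],b[0]:b[2],::-1];im=cv2.resize(im,(400,400),interpolation=2)
    for k in (0,60,120,140):
        u=(w2pix(c,s['eef_pos']+M[:,2]*k)-[b[0],b[1]])*400/110;cv2.circle(im,tuple(int(x) for x in u),2,(0,0,255),-1)
    ims.append(im)
cv2.imwrite("pics/pre.png",np.hstack(ims))
E
```

```text
15.625 [-0.566  0.571  1.827  0.724  1.09  -0.77 ] [556.2 -85.8 143.8] [ 3.1274 -0.6601  1.3207]
tool axes cols
 [[ 0.196  0.967  0.166]
 [ 0.765 -0.256  0.591]
 [ 0.613  0.011 -0.79 ]]
z along e, lateral, up: 0.613 -0.009 -0.79 tilt 37.8
slide mm [  0.2   2.3 134.2] len 134.2
top [([267.8, 181.8], 0.73), ([306.8, 185.2], 0.51)] [array([580.4, -23.1,  53. ]), array([ 572.4, -139.6,   53. ])]
side [([245.1, 210.3], 0.84), ([263.2, 198.2], 0.64)] [array([587. , -30.9,  53. ]), array([ 563.5, -126.7,   53. ])]
```

View pics/pre.png

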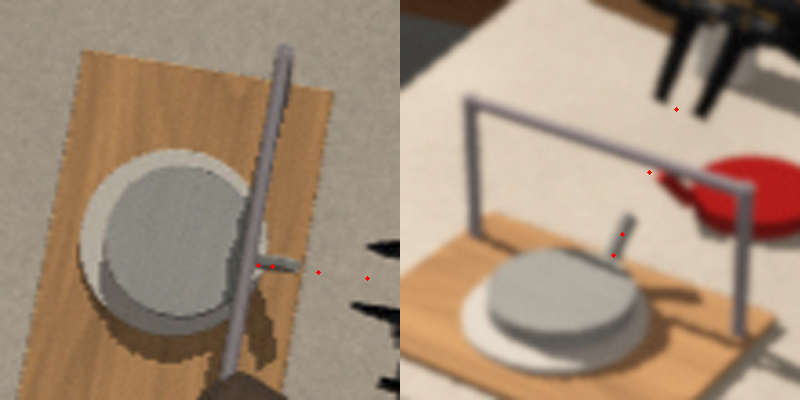

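The tool axis (red dots) runs along the fin in both views: (273,266) on the left and (615,250) on the right. I'll advance onto it.

Emit:
step_arm(
  increments=[
    {"slide":[0,0.001,0.05],"roll":0},
    {"slide":[0,0.002,0.09],"roll":0},
    {"slide":[0,0.002,0.12],"roll":0},
    {"slide":[0,0.002,0.13],"roll":0},
    {"slide":[0,0.002,0.13],"roll":0},
  ],
  fingers=0.25,
)

```text
t: 16.45
eef_pos: [580.7, -11.0, 43.3]
tcp_rot: [3.122, -0.66, 1.323]
ft_force: [-0.7, -0.9, 0.0]
opening: 0.252
grip_force: 0.0
```

Emit:
step_arm(
  increments=[
    {"slide":[0,0,0],"roll":0},
    {"slide":[0,0,0],"roll":0},
  ],
  fingers=0.13,
)

```text
t: 16.7
eef_pos: [580.6, -11.3, 43.4]
tcp_rot: [3.122, -0.659, 1.322]
ft_force: [-0.2, -0.8, 0.0]
opening: 0.142
grip_force: 0.0
```

Emit:
step_arm(
  increments=[
    {"slide":[0,0,0],"roll":0},
    {"slide":[0,0,0],"roll":0},
  ],
  fingers=0.1,
)

```text
t: 16.95
eef_pos: [580.3, -10.9, 43.0]
tcp_rot: [3.123, -0.66, 1.322]
ft_force: [-2.3, -4.3, 6.1]
opening: 0.106
grip_force: 30.0
```

Emit:
step_arm(
  increments=[
    {"slide":[0,0,0],"roll":0},
    {"slide":[0,0,0],"roll":0},
  ],
  fingers=0.105,
)

```text
t: 17.2
eef_pos: [580.5, -10.8, 43.0]
tcp_rot: [3.123, -0.66, 1.322]
ft_force: [-0.8, -2.4, 6.1]
opening: 0.108
grip_force: 13.5
```

```bash
cat > plane.py <<'E'
from h import *
def plane(n="side",off=(0,0),z=38):
    c=cam(n);P=cloud(c)
    ctr=np.array([598.4,65.4] if n=="side" else [599.9,63.3])+off
    d=P[...,:2]-ctr
    m=(np.hypot(*np.moveaxis(d,-1,0))<54)&(abs(P[...,2]-z)<14);Q=P[m]
    e=np.array([.2554,.9668]);l=np.array([-.9668,.2554])
    A=np.c_[(Q[:,:2]-ctr)@e,(Q[:,:2]-ctr)@l,np.ones(len(Q))];w=np.ones(len(Q))
    for _ in range(8):
        s=np.linalg.lstsq(A*w[:,None],Q[:,2]*w,rcond=None)[0];r=Q[:,2]-A@s;w=1/(1+(r/2)**2)
    return dict(n=len(Q),slope_e_deg=np.degrees(s[0]).round(2),slope_l_deg=np.degrees(s[1]).round(2),zc=s[2].round(2),zfar=(s[2]+64*s[0]).round(2),znear=(s[2]-64*s[0]).round(2))
E
python3 - <<'E'
from plane import *
print(plane("top"),plane("side"))
s=state();print(s['grip_force'],s['opening'],s['ft_force'])
E
```

```text
{'n': 579, 'slope_e_deg': np.float64(0.48), 'slope_l_deg': np.float64(-0.01), 'zc': np.float64(38.17), 'zfar': np.float64(38.71), 'znear': np.float64(37.64)} {'n': 542, 'slope_e_deg': np.float64(-0.03), 'slope_l_deg': np.float64(-0.31), 'zc': np.float64(36.47), 'zfar': np.float64(36.44), 'znear': np.float64(36.5)}
13.442382663488388 0.10260335764900037 [-1.59388662 -2.50498218  6.44020649]
```

Emit:
step_arm(
  increments=[
    {"slide":[0,0,0],"roll":0},
    {"slide":[0,0,0],"roll":0},
  ],
  fingers=0.1056,
)

```text
t: 17.55
eef_pos: [580.5, -10.8, 43.0]
tcp_rot: [3.123, -0.66, 1.322]
ft_force: [-1.3, -3.0, 6.9]
opening: 0.105
grip_force: 11.3
```

Emit:
step_arm(
  increments=[
    {"slide":[0,0,0],"roll":0},
    {"slide":[0.0012,0,-0.0009],"roll":0},
    {"slide":[0.0024,0,-0.0018],"roll":0},
    {"slide":[0.0036,0,-0.0026],"roll":0},
    {"slide":[0.0047,0,-0.0034],"roll":0},
  ],
  fingers=0.1074,
)

```text
t: 18.18
eef_pos: [580.6, -8.9, 48.1]
tcp_rot: [3.124, -0.66, 1.322]
ft_force: [0.4, -1.9, -1.2]
opening: 0.108
grip_force: 0.3
```

```bash
python3 - <<'E'
from plane import *
print(plane("top"),plane("side"))
s=state();print(s['grip_force'],s['opening'],s['ft_force'])
E
```

```text
{'n': 650, 'slope_e_deg': np.float64(-1.49), 'slope_l_deg': np.float64(-0.75), 'zc': np.float64(39.98), 'zfar': np.float64(38.32), 'znear': np.float64(41.65)} {'n': 557, 'slope_e_deg': np.float64(-1.74), 'slope_l_deg': np.float64(-0.27), 'zc': np.float64(38.08), 'zfar': np.float64(36.14), 'znear': np.float64(40.03)}
0.3349437564611435 0.10642944672924702 [ 0.53083133  0.44979775 -0.51330477]
```

Emit:
step_arm(
  increments=[
    {"slide":[0,0,0],"roll":0},
    {"slide":[0.0014,0,-0.001],"roll":0},
    {"slide":[0.0028,0,-0.002],"roll":0},
    {"slide":[0.0042,0,-0.003],"roll":0},
    {"slide":[0.0056,0,-0.0039],"roll":0},
  ],
  fingers=0.1068,
)

```text
t: 18.9
eef_pos: [581.1, -7.0, 54.7]
tcp_rot: [3.124, -0.66, 1.322]
ft_force: [-0.2, 0.2, -1.4]
opening: 0.108
grip_force: 0.8
```

Emit:
step_arm(
  increments=[
    {"slide":[0.0014,0,-0.001],"roll":0},
    {"slide":[0.0028,0,-0.002],"roll":0},
    {"slide":[0.0042,0,-0.003],"roll":0},
    {"slide":[0.0056,0,-0.0039],"roll":0},
  ],
)

```text
t: 19.4
eef_pos: [581.5, -4.9, 61.2]
tcp_rot: [3.124, -0.66, 1.322]
ft_force: [0.3, 0.2, -1.0]
opening: 0.107
grip_force: 0.7
```

```bash
python3 - <<'E'
from plane import *
print(plane("top",z=44),plane("side",z=44))
s=state();print(s['t'],s['grip_force'],s['opening'],s['ft_force'])
E
```

```text
{'n': 834, 'slope_e_deg': np.float64(-6.62), 'slope_l_deg': np.float64(-0.27), 'zc': np.float64(45.72), 'zfar': np.float64(38.32), 'znear': np.float64(53.11)} {'n': 621, 'slope_e_deg': np.float64(-6.51), 'slope_l_deg': np.float64(-0.2), 'zc': np.float64(43.32), 'zfar': np.float64(36.06), 'znear': np.float64(50.59)}
19.5 0.6676229741424322 0.1073130257277931 [-0.59073552  0.2985707   0.10471757]
```

Emit:
step_arm(
  increments=[
    {"slide":[0,0,0],"roll":0},
    {"slide":[0,0,0],"roll":0},
    {"slide":[0,0,0],"roll":0},
    {"slide":[0,0,0],"roll":0},
    {"slide":[0,0,0],"roll":0},
  ],
)

```text
t: 20.12
eef_pos: [581.5, -5.0, 61.1]
tcp_rot: [3.124, -0.66, 1.322]
ft_force: [0.1, 0.4, -0.3]
opening: 0.111
grip_force: 0.5
```

Emit:
step_arm(
  increments=[
    {"slide":[0,0,0],"roll":0},
    {"slide":[0,0,0],"roll":0},
    {"slide":[0,0,0],"roll":0},
    {"slide":[0,0,0],"roll":0},
    {"slide":[0,0,0],"roll":0},
  ],
)

```text
t: 20.75
eef_pos: [581.5, -5.0, 61.1]
tcp_rot: [3.124, -0.66, 1.322]
ft_force: [0.2, 0.1, -0.7]
opening: 0.109
grip_force: 0.5
```

Emit:
step_arm(
  increments=[
    {"slide":[0,0,0],"roll":0},
    {"slide":[0,0,0],"roll":0},
    {"slide":[0,0,0],"roll":0},
    {"slide":[0,0,0],"roll":0},
    {"slide":[0,0,0],"roll":0},
  ],
)

```text
t: 21.38
eef_pos: [581.5, -5.0, 61.1]
tcp_rot: [3.124, -0.66, 1.322]
ft_force: [0.2, -0.2, -0.9]
opening: 0.106
grip_force: 0.5
```

Emit:
step_arm(
  increments=[
    {"slide":[0,0,0],"roll":0},
    {"slide":[0,0,0],"roll":0},
  ],
)

```text
t: 21.62
eef_pos: [581.5, -5.0, 61.1]
tcp_rot: [3.124, -0.66, 1.322]
ft_force: [0.4, -0.5, 1.0]
opening: 0.104
grip_force: 0.5
```

```bash
python3 - <<'E'
from plane import *
c=cam("top"); print(plane("side",z=44))
E
```

```text
{'n': 616, 'slope_e_deg': np.float64(-6.14), 'slope_l_deg': np.float64(-0.95), 'zc': np.float64(43.36), 'zfar': np.float64(36.5), 'znear': np.float64(50.22)}
```

Emit:
step_arm(
  increments=[
    {"slide":[-0.0012,0,0.002],"roll":0},
    {"slide":[-0.0024,0,0.004],"roll":0},
    {"slide":[-0.0036,0,0.006],"roll":0},
    {"slide":[-0.0048,0,0.0079],"roll":0},
  ],
)

```text
t: 22.22
eef_pos: [581.9, -4.0, 51.7]
tcp_rot: [3.124, -0.66, 1.322]
ft_force: [-0.2, -1.4, -0.5]
opening: 0.107
grip_force: 0.8
```

Emit:
step_arm(
  increments=[
    {"slide":[-0.0012,0,0.002],"roll":0},
    {"slide":[-0.0024,0,0.004],"roll":0},
    {"slide":[-0.0036,0,0.006],"roll":0},
    {"slide":[-0.0049,0,0.0077],"roll":0},
    {"slide":[-0.0049,0,0.0077],"roll":0},
  ],
)

```text
t: 22.85
eef_pos: [582.2, -3.2, 43.0]
tcp_rot: [3.124, -0.66, 1.322]
ft_force: [-1.7, -1.7, 4.5]
opening: 0.108
grip_force: 5.1
```

```bash
python3 - <<'E'
from fit import *
from plane import plane
print(plane("top"),plane("side"))
for n in("top","side"):
    c=cam(n);np.savez(n+"1.npz",**{k:c[k] for k in ["color","z_map","intrinsics","camera_from_world"]})
    L=edge_fit(c,(600.5,70.5),64,38,0);D=edge_fit(c,(600,71.8),80,18,-1)
    print(n,"lid",L[0].round(1),L[1],L[2].round(2),"dish",D[0].round(1),D[1],D[2].round(2),"need",(D[0]-L[0]).round(1))
    overlay(c,[(L[0],64,38,(0,0,255)),(D[0],80,18,(0,255,0))],(195,125,285,215) if n=="top" else (180,165,275,255),f"pics/o1_{n}.png",4)
print(state()['grip_force'],state()['ft_force'])
a=cv2.imread("pics/o1_top.png");b=cv2.imread("pics/o1_side.png")
cv2.imwrite("pics/o1.png",np.hstack([cv2.resize(a,(390,390)),cv2.resize(b,(390,390))]))
E
```

```text
{'n': 597, 'slope_e_deg': np.float64(0.01), 'slope_l_deg': np.float64(-0.67), 'zc': np.float64(38.13), 'zfar': np.float64(38.14), 'znear': np.float64(38.12)} {'n': 532, 'slope_e_deg': np.float64(0.63), 'slope_l_deg': np.float64(-0.28), 'zc': np.float64(36.3), 'zfar': np.float64(37.01), 'znear': np.float64(35.6)}
top lid [600.   67.1] 93 0.51 dish [601.   70.2] 99 0.5 need [1.  3.1]
side lid [600.   68.6] 115 0.99 dish [598.2  75.1] 109 1.44 need [-1.8  6.5]
5.424621999263763 [-2.44530787 -1.68502129  5.03268656]
```

View pics/o1.png

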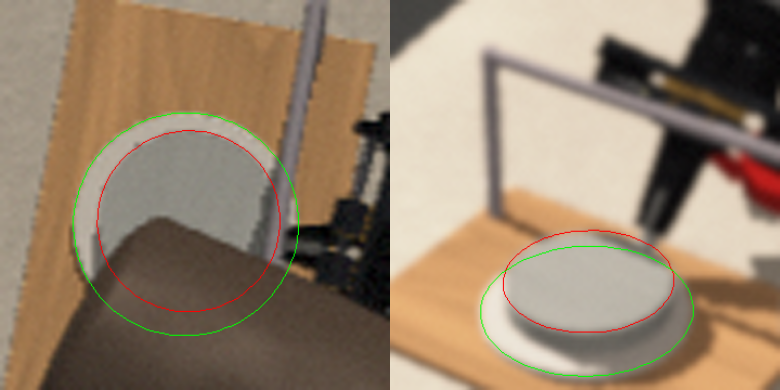

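Emit:
step_arm(
  increments=[
    {"slide":[0.0003,0,-0.0004],"roll":0},
    {"slide":[0.0003,0,-0.0004],"roll":0},
  ],
)

```text
t: 23.3
eef_pos: [582.2, -3.2, 43.1]
tcp_rot: [3.124, -0.659, 1.322]
ft_force: [-0.1, -1.4, 1.3]
opening: 0.108
grip_force: 3.5
```

Emit:
step_arm(
  increments=[
    {"slide":[0,0,0],"roll":0},
    {"slide":[0,0,0],"roll":0},
    {"slide":[0.0011,0,0.0009],"roll":0},
    {"slide":[0.0022,0,0.0018],"roll":0},
    {"slide":[0.0033,0,0.0026],"roll":0},
  ],
  fingers=0.103,
)

```text
t: 23.92
eef_pos: [583.4, 0.9, 43.3]
tcp_rot: [3.123, -0.66, 1.322]
ft_force: [-1.1, -2.8, 2.4]
opening: 0.106
grip_force: 13.9
```

Emit:
step_arm(
  increments=[
    {"slide":[0,0,0],"roll":0},
    {"slide":[0,0,0],"roll":0},
  ],
)

```text
t: 24.18
eef_pos: [583.3, 0.9, 43.3]
tcp_rot: [3.124, -0.66, 1.322]
ft_force: [1.6, 0.1, 1.7]
opening: 0.101
grip_force: 13.6
```

```bash
python3 - <<'E'
from fit import *
from plane import plane
print(plane("top"),plane("side"))
for n in("top","side"):
    c=cam(n)
    L=edge_fit(c,(600.5,71),64,38,0);D=edge_fit(c,(601,71.),80,18,-1)
    print(n,"lid",L[0].round(1),L[1],L[2].round(2),"dish",D[0].round(1),D[1],D[2].round(2),"need",(D[0]-L[0]).round(1))
print(state()['grip_force'],state()['ft_force'])
E
```

```text
{'n': 619, 'slope_e_deg': np.float64(0.02), 'slope_l_deg': np.float64(0.36), 'zc': np.float64(38.45), 'zfar': np.float64(38.47), 'znear': np.float64(38.43)} {'n': 551, 'slope_e_deg': np.float64(0.47), 'slope_l_deg': np.float64(-0.38), 'zc': np.float64(36.58), 'zfar': np.float64(37.1), 'znear': np.float64(36.06)}
top lid [601.5  71.3] 108 0.56 dish [601.   70.2] 97 0.5 need [-0.5 -1.1]
side lid [601.4  72.2] 106 0.94 dish [598.8  74. ] 101 1.06 need [-2.6  1.9]
13.649598062038422 [0.3409207  0.34661966 1.27141349]
```

Emit:
step_arm(
  increments=[
    {"slide":[0,0,0],"roll":0},
    {"slide":[0,0,0],"roll":0},
    {"slide":[0,0,-0.03],"roll":0},
    {"slide":[0,0,-0.08],"roll":0},
    {"slide":[0,0,-0.14],"roll":0},
  ],
  fingers=0.3,
)

```text
t: 25.0
eef_pos: [559.1, -82.2, 154.6]
tcp_rot: [3.126, -0.66, 1.321]
ft_force: [0.9, -0.7, 0.1]
opening: 0.3
grip_force: 0.0
```

Emit:
step_arm(
  increments=[
    {"slide":[0.0,0,-0.05],"roll":0},
    {"slide":[0.01,0,-0.1],"roll":0},
    {"slide":[0.03,0,-0.15],"roll":0},
  ],
)

```text
t: 25.38
eef_pos: [539.8, -148.1, 292.0]
tcp_rot: [3.125, -0.659, 1.32]
ft_force: [0.2, 0.2, 0.1]
opening: 0.3
grip_force: 0.0
```

```bash
python3 st.py; python3 - <<'E'
from fit import *
o=[]
for n in("top","side"):
    c=cam(n)
    L=edge_fit(c,(600.5,71),64,38,0);D=edge_fit(c,(601,71.),80,18,-1)
    print(n,"lid",L[0].round(1),L[1],L[2].round(2),"dish",D[0].round(1),D[1],D[2].round(2),"need",(D[0]-L[0]).round(1))
    overlay(c,[(L[0],64,38,(0,0,255)),(D[0],80,18,(0,255,0))],(195,125,285,215) if n=="top" else (180,165,275,255),f"pics/o2_{n}.png",4)
a=cv2.imread("pics/o2_top.png");b=cv2.imread("pics/o2_side.png")
cv2.imwrite("pics/o2.png",np.hstack([cv2.resize(a,(390,390)),cv2.resize(b,(390,390))]))
E
```

```text
25.375 [-0.671  0.41   1.641  0.61   1.414 -0.614] [ 539.8 -148.1  292. ] [ 3.1249 -0.6594  1.3202]
tool axes cols
 [[ 0.196  0.966  0.168]
 [ 0.766 -0.258  0.589]
 [ 0.613  0.013 -0.79 ]]
z along e, lateral, up: 0.613 -0.012 -0.79 tilt 37.8
top lid [602.8  71.1] 167 1.0 dish [601.4  70.3] 155 0.5 need [-1.3 -0.7]
side lid [601.5  72.4] 109 0.96 dish [599.3  73.4] 84 1.03 need [-2.2  1.1]
```

View pics/o2.png

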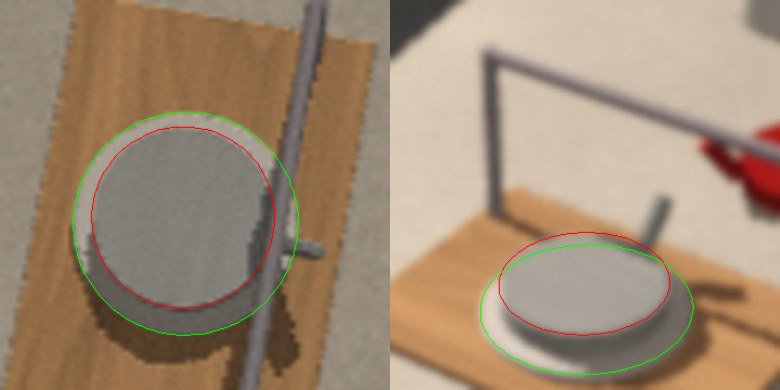

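The lid is flat, with an even ledge all round to within about 2 mm. The fin at (312,250) is free. To set the jar the tool must be upright again, so I'll check the space behind and to the right for un-tilting.

```bash
python3 - <<'E'
from h import *
P=np.load("sideP.npy").reshape(-1,3);P=P[~np.isnan(P[:,0])]
print(P.min(0),P.max(0))
m=(P[:,1]<-500)&(P[:,0]<400)&(P[:,2]>20);Q=P[m]
H,xe,ye=np.histogram2d(Q[:,0],Q[:,1],bins=[np.arange(-1500,401,200),np.arange(-3000,-499,250)])
print(H.astype(int));print(xe,ye)
m=(P[:,1]<-550)&(P[:,1]>-1250)&(P[:,0]<300)&(P[:,2]>20);print(P[m][::40].round().tolist()[:40])
T=dict(np.load("top0.npz"));print(w2pix(T,[-100,-400,0]))
E
```

```text
[ -395.4416497  -1866.56843255  -774.35570389] [2036.80694654  736.53982146  696.43832231]
[[   0    0    0    0    0    0    0    0    0    0]
 [   0    0    0    0    0    0    0    0    0    0]
 [   0    0    0    0    0    0    0    0    0    0]
 [   0    0    0    0    0    0    0    0    0    0]
 [   0    0    0    0    0    0    0    0    0    0]
 [   0    0    0    0    0    0    0    0    0    0]
 [   0    0    0    0 2090    0    0    0    0    0]
 [   0    0    0    0 3402    0    0    0    0    0]
 [   0    0    0    0 1177  432    0    0    0  324]]
[-1500 -1300 -1100  -900  -700  -500  -300  -100   100   300] [-3000 -2750 -2500 -2250 -2000 -1750 -1500 -1250 -1000  -750  -500]
[[184.0, -554.0, 470.0], [168.0, -552.0, 455.0], [198.0, -557.0, 434.0], [198.0, -562.0, 398.0]]
[391.4123885  415.73051734]
```

```bash
python3 go.py "[200,-520,350]";python3 go.py "[-130,-780,330]"
```

```text
slide mm [-317.2 -232.5 -319.8] len 506.9
slide mm [-592.5 -484.6 -513.6] len 921.8
```

Emit:
step_arm(
  increments=[
    {"slide":[-0.037,-0.029,-0.038],"roll":0},
    {"slide":[-0.074,-0.058,-0.076],"roll":0},
    {"slide":[-0.111,-0.087,-0.114],"roll":0},
    {"slide":[-0.148,-0.116,-0.147],"roll":0},
    {"slide":[-0.185,-0.145,-0.18],"roll":0},
  ],
)

```text
t: 26.1
eef_pos: [332.6, -358.5, 317.1]
tcp_rot: [3.124, -0.66, 1.322]
ft_force: [2.1, -0.2, 0.8]
opening: 0.299
grip_force: 0.0
```

Emit:
step_arm(
  increments=[
    {"slide":[-0.04,-0.033,-0.034],"roll":0},
    {"slide":[-0.08,-0.066,-0.068],"roll":0},
    {"slide":[-0.12,-0.1,-0.1],"roll":0},
    {"slide":[-0.16,-0.133,-0.134],"roll":0},
    {"slide":[-0.2,-0.166,-0.167],"roll":0},
  ],
)

```text
t: 26.72
eef_pos: [105.1, -567.7, 323.8]
tcp_rot: [3.124, -0.661, 1.322]
ft_force: [-0.1, -0.5, 0.1]
opening: 0.298
grip_force: 0.0
```

Emit:
step_arm(
  increments=[
    {"slide":[-0.04,-0.033,-0.034],"roll":0},
    {"slide":[-0.08,-0.066,-0.068],"roll":0},
    {"slide":[-0.12,-0.1,-0.1],"roll":0},
    {"slide":[-0.16,-0.133,-0.134],"roll":0},
    {"slide":[-0.2,-0.166,-0.167],"roll":0},
  ],
)

```text
t: 27.35
eef_pos: [-99.2, -755.3, 329.3]
tcp_rot: [3.123, -0.659, 1.323]
ft_force: [0.3, -1.1, -0.1]
opening: 0.301
grip_force: 0.0
```

```bash
python3 st.py; python3 go.py "[-156,-849,330]"
```

```text
27.35 [-1.799  1.079  0.216  0.052  2.505 -1.514] [ -99.2 -755.3  329.3] [ 3.123  -0.6591  1.323 ]
tool axes cols
 [[ 0.194  0.966  0.168]
 [ 0.766 -0.256  0.589]
 [ 0.612  0.015 -0.79 ]]
z along e, lateral, up: 0.612 -0.012 -0.79 tilt 37.8
slide mm [-82.4 -30.9 -65.3] len 109.5
```

Emit:
step_arm(
  increments=[
    {"slide":[-0.032,0.006,-0.05],"roll":0},
  ],
)

```text
t: 27.48
eef_pos: [-101.5, -767.0, 330.7]
tcp_rot: [3.12, -0.646, 1.321]
ft_force: [-5.2, -29.2, 26.8]
opening: 0.3
grip_force: 0.0
```

Emit:
step_arm(
  increments=[
    {"slide":[-0.034,0.006,-0.048],"roll":0},
  ],
)

```text
t: 27.6
eef_pos: [-100.5, -771.8, 326.3]
tcp_rot: [3.116, -0.626, 1.323]
ft_force: [0.2, -0.5, -0.5]
opening: 0.297
grip_force: 0.0
```

Emit:
step_arm(
  increments=[
    {"slide":[-0.036,0.006,-0.046],"roll":0},
  ],
)

```text
t: 27.72
eef_pos: [-100.9, -776.7, 329.5]
tcp_rot: [3.112, -0.591, 1.322]
ft_force: [0.9, 0.2, 1.2]
opening: 0.302
grip_force: 0.0
```

Emit:
step_arm(
  increments=[
    {"slide":[-0.038,0.006,-0.044],"roll":0},
  ],
)

```text
t: 27.85
eef_pos: [-102.0, -781.9, 326.4]
tcp_rot: [3.108, -0.567, 1.322]
ft_force: [0.0, 0.4, 0.4]
opening: 0.299
grip_force: 0.0
```

Emit:
step_arm(
  increments=[
    {"slide":[-0.04,0.006,-0.042],"roll":0},
  ],
)

```text
t: 27.98
eef_pos: [-103.6, -788.1, 320.2]
tcp_rot: [3.104, -0.545, 1.32]
ft_force: [-0.2, 0.5, -0.6]
opening: 0.298
grip_force: 0.0
```

Emit:
step_arm(
  increments=[
    {"slide":[-0.042,0.006,-0.04],"roll":0},
  ],
)

```text
t: 28.1
eef_pos: [-105.5, -795.0, 312.4]
tcp_rot: [3.101, -0.523, 1.319]
ft_force: [-0.3, 0.4, 1.0]
opening: 0.299
grip_force: 0.0
```

```bash
python3 st.py
```

```text
28.1 [-1.802  1.148  0.048  0.082  2.466 -1.489] [-105.5 -795.   312.4] [ 3.1008 -0.5231  1.3189]
tool axes cols
 [[ 0.216  0.963  0.164]
 [ 0.839 -0.269  0.473]
 [ 0.5    0.035 -0.866]]
z along e, lateral, up: 0.499 -0.037 -0.866 tilt 30.1
```

Emit:
step_arm(
  increments=[
    {"slide":[0.01,-0.055,0.01],"roll":0},
    {"slide":[0.02,-0.11,0.02],"roll":0},
    {"slide":[0.02,-0.165,0.02],"roll":0},
    {"slide":[0.02,-0.2,0.0],"roll":0},
  ],
)

```text
t: 28.6
eef_pos: [-296.3, -722.4, 315.0]
tcp_rot: [3.101, -0.528, 1.317]
ft_force: [0.2, -0.8, 0.5]
opening: 0.298
grip_force: 0.0
```

Emit:
step_arm(
  increments=[
    {"slide":[-0.035,-0.007,-0.049],"roll":0},
  ],
)

```text
t: 28.72
eef_pos: [-305.0, -737.1, 325.6]
tcp_rot: [3.104, -0.507, 1.314]
ft_force: [-18.9, -46.8, 49.9]
opening: 0.3
grip_force: 0.0
```

Emit:
step_arm(
  increments=[
    {"slide":[-0.037,-0.007,-0.048],"roll":0},
  ],
)

```text
t: 28.85
eef_pos: [-305.7, -742.1, 320.5]
tcp_rot: [3.106, -0.491, 1.317]
ft_force: [0.2, -0.6, -0.9]
opening: 0.303
grip_force: 0.0
```

Emit:
step_arm(
  increments=[
    {"slide":[-0.039,-0.007,-0.046],"roll":0},
  ],
)

```text
t: 28.98
eef_pos: [-307.9, -746.5, 328.8]
tcp_rot: [3.114, -0.45, 1.316]
ft_force: [-0.1, 0.1, 0.1]
opening: 0.297
grip_force: 0.0
```

Emit:
step_arm(
  increments=[
    {"slide":[-0.041,-0.007,-0.045],"roll":0},
  ],
)

```text
t: 29.1
eef_pos: [-310.4, -750.8, 330.5]
tcp_rot: [3.118, -0.422, 1.315]
ft_force: [0.7, 0.6, -0.4]
opening: 0.3
grip_force: 0.0
```

Emit:
step_arm(
  increments=[
    {"slide":[-0.043,-0.007,-0.043],"roll":0},
  ],
)

```text
t: 29.22
eef_pos: [-313.4, -755.9, 329.4]
tcp_rot: [3.122, -0.396, 1.315]
ft_force: [-0.0, 0.1, 0.0]
opening: 0.303
grip_force: 0.0
```

Emit:
step_arm(
  increments=[
    {"slide":[-0.044,-0.007,-0.042],"roll":0},
  ],
)

```text
t: 29.35
eef_pos: [-316.4, -761.4, 328.1]
tcp_rot: [3.126, -0.369, 1.314]
ft_force: [-0.3, -0.4, -1.1]
opening: 0.296
grip_force: 0.0
```

```bash
python3 st.py
```

```text
29.35 [-2.026  1.112  0.047 -0.079  2.346 -1.811] [-316.4 -761.4  328.1] [ 3.1263 -0.3694  1.314 ]
tool axes cols
 [[ 0.237  0.966  0.106]
 [ 0.902 -0.259  0.345]
 [ 0.361  0.014 -0.932]]
z along e, lateral, up: 0.361 -0.015 -0.932 tilt 21.2
```

Emit:
step_arm(
  increments=[
    {"slide":[-0.046,-0.007,-0.04],"roll":0},
  ],
)

```text
t: 29.48
eef_pos: [-319.3, -767.6, 326.2]
tcp_rot: [3.131, -0.341, 1.314]
ft_force: [0.1, -0.4, 0.7]
opening: 0.3
grip_force: 0.0
```

Emit:
step_arm(
  increments=[
    {"slide":[-0.047,-0.007,-0.039],"roll":0},
  ],
)

```text
t: 29.6
eef_pos: [-322.2, -774.1, 324.8]
tcp_rot: [3.135, -0.313, 1.313]
ft_force: [-0.2, 0.4, 0.5]
opening: 0.3
grip_force: 0.0
```

Emit:
step_arm(
  increments=[
    {"slide":[-0.048,-0.007,-0.038],"roll":0},
  ],
)

```text
t: 29.72
eef_pos: [-324.9, -780.6, 324.0]
tcp_rot: [3.139, -0.283, 1.313]
ft_force: [0.1, 0.6, 1.1]
opening: 0.299
grip_force: 0.0
```

Emit:
step_arm(
  increments=[
    {"slide":[-0.049,-0.007,-0.036],"roll":0},
  ],
)

```text
t: 29.85
eef_pos: [-327.5, -787.6, 323.2]
tcp_rot: [-3.139, -0.253, 1.313]
ft_force: [0.2, 0.5, 0.2]
opening: 0.3
grip_force: 0.0
```

Emit:
step_arm(
  increments=[
    {"slide":[-0.05,-0.007,-0.035],"roll":0},
  ],
)

```text
t: 29.98
eef_pos: [-330.1, -794.7, 322.7]
tcp_rot: [-3.135, -0.222, 1.313]
ft_force: [0.6, -0.4, -0.3]
opening: 0.299
grip_force: 0.0
```

Emit:
step_arm(
  increments=[
    {"slide":[-0.05,-0.007,-0.034],"roll":0},
  ],
)

```text
t: 30.1
eef_pos: [-332.6, -801.7, 323.3]
tcp_rot: [-3.13, -0.191, 1.314]
ft_force: [-0.5, -0.4, -0.1]
opening: 0.302
grip_force: 0.0
```

Emit:
step_arm(
  increments=[
    {"slide":[-0.051,-0.007,-0.033],"roll":0},
  ],
)

```text
t: 30.22
eef_pos: [-335.0, -808.8, 324.6]
tcp_rot: [-3.126, -0.159, 1.314]
ft_force: [-0.1, 0.3, -0.6]
opening: 0.305
grip_force: 0.0
```

Emit:
step_arm(
  increments=[
    {"slide":[-0.051,-0.007,-0.032],"roll":0},
  ],
)

```text
t: 30.35
eef_pos: [-337.3, -815.7, 326.6]
tcp_rot: [-3.121, -0.127, 1.315]
ft_force: [-0.2, -0.1, 0.5]
opening: 0.302
grip_force: 0.0
```

Emit:
step_arm(
  increments=[
    {"slide":[-0.052,-0.007,-0.03],"roll":0},
  ],
)

```text
t: 30.48
eef_pos: [-339.7, -823.0, 328.5]
tcp_rot: [-3.116, -0.094, 1.315]
ft_force: [-0.6, 0.5, -0.2]
opening: 0.297
grip_force: 0.0
```

Emit:
step_arm(
  increments=[
    {"slide":[-0.052,-0.007,-0.029],"roll":0},
  ],
)

```text
t: 30.6
eef_pos: [-342.0, -830.1, 331.0]
tcp_rot: [-3.112, -0.062, 1.316]
ft_force: [0.1, 0.4, 0.1]
opening: 0.301
grip_force: 0.0
```

```bash
python3 st.py
```

```text
30.6 [-2.023  1.089  0.048 -0.047  2.059 -1.79 ] [-342.  -830.1  331. ] [-3.1118 -0.0618  1.3162]
tool axes cols
 [[ 0.251  0.968 -0.013]
 [ 0.966 -0.25   0.067]
 [ 0.062 -0.03  -0.998]]
z along e, lateral, up: 0.062 0.03 -0.998 tilt 3.9
```

Emit:
step_arm(
  increments=[
    {"slide":[-0.052,0.0,-0.028],"roll":0},
  ],
)

```text
t: 30.72
eef_pos: [-338.3, -839.2, 334.6]
tcp_rot: [-3.107, -0.03, 1.316]
ft_force: [0.4, -0.1, -0.5]
opening: 0.298
grip_force: 0.0
```

Emit:
step_arm(
  increments=[
    {"slide":[-0.052,0.0,-0.028],"roll":0},
  ],
)

```text
t: 30.85
eef_pos: [-333.4, -848.0, 339.8]
tcp_rot: [-3.103, 0.003, 1.319]
ft_force: [-0.1, 0.4, -0.4]
opening: 0.3
grip_force: 0.0
```

```bash
python3 st.py;python3 - <<'E'
from h import *
s=state();M=R.from_euler('xyz',s['tcp_rot']).as_matrix()
W=[s['eef_pos'],[-50,-620,400],[250,-520,420],[500,-300,420],[580,0,420],[520,260,350],[466,356,230]]
for a,b in zip(W,W[1:]): d=M.T@(np.array(b)-a);print(b,d.round(),np.linalg.norm(d).round())
E
```

```text
30.85 [-2.007  1.079  0.048 -0.041  2.005 -1.772] [-333.4 -848.   339.8] [-3.1035e+00  2.7000e-03  1.3185e+00]
tool axes cols
 [[ 0.25   0.968 -0.038]
 [ 0.968 -0.25   0.007]
 [-0.003 -0.038 -0.999]]
z along e, lateral, up: -0.003 0.038 -0.999 tilt 2.2
[-50, -620, 400] [291. 215. -69.] 369.0
[250, -520, 420] [172. 265. -31.] 317.0
[500, -300, 420] [275. 187.  -8.] 333.0
[580, 0, 420] [310.   3.  -1.] 310.0
[520, 260, 350] [ 237. -120.   74.] 276.0
[466, 356, 230] [ 80. -72. 123.] 163.0
```

Emit:
step_arm(
  increments=[
    {"slide":[0.04,0.03,-0.01],"roll":0},
    {"slide":[0.088,0.065,-0.02],"roll":0},
    {"slide":[0.136,0.1,-0.03],"roll":0},
    {"slide":[0.184,0.135,-0.04],"roll":0},
    {"slide":[0.232,0.17,-0.05],"roll":0},
  ],
  fingers=0.8,
)

```text
t: 31.48
eef_pos: [-133.1, -685.0, 379.2]
tcp_rot: [-3.104, 0.003, 1.319]
ft_force: [-0.1, -1.3, -0.2]
opening: 0.76
grip_force: 0.0
```

Emit:
step_arm(
  increments=[
    {"slide":[0.04,0.04,-0.01],"roll":0},
    {"slide":[0.075,0.087,-0.018],"roll":0},
    {"slide":[0.11,0.135,-0.02],"roll":0},
    {"slide":[0.145,0.185,-0.03],"roll":0},
    {"slide":[0.175,0.235,-0.04],"roll":0},
  ],
)

```text
t: 32.1
eef_pos: [139.6, -575.1, 410.2]
tcp_rot: [-3.105, 0.003, 1.319]
ft_force: [1.3, -1.3, 0.2]
opening: 0.803
grip_force: 0.0
```

Emit:
step_arm(
  increments=[
    {"slide":[0.045,0.04,0],"roll":0},
    {"slide":[0.09,0.08,0],"roll":0},
    {"slide":[0.14,0.115,0],"roll":0},
    {"slide":[0.19,0.15,0],"roll":0},
    {"slide":[0.24,0.185,0],"roll":0},
  ],
)

```text
t: 32.72
eef_pos: [378.1, -388.2, 402.6]
tcp_rot: [-3.105, 0.002, 1.319]
ft_force: [0.9, -1.4, -0.3]
opening: 0.804
grip_force: 0.0
```

Emit:
step_arm(
  increments=[
    {"slide":[0.06,0.01,0],"roll":0},
    {"slide":[0.12,0.02,0],"roll":0},
    {"slide":[0.18,0.02,0],"roll":0},
    {"slide":[0.24,0.015,0],"roll":0},
    {"slide":[0.3,0.01,0],"roll":0},
  ],
)

```text
t: 33.35
eef_pos: [461.3, -99.7, 401.9]
tcp_rot: [-3.106, 0.001, 1.319]
ft_force: [0.8, -0.7, 0.3]
opening: 0.802
grip_force: 0.0
```

```bash
python3 st.py;python3 go.py "[465,356.5,250]"
```

```text
33.35 [-0.35   0.132  1.59  -0.004  1.455 -0.098] [461.3 -99.7 401.9] [-3.1058e+00  8.0000e-04  1.3186e+00]
tool axes cols
 [[ 0.25   0.968 -0.035]
 [ 0.968 -0.249  0.008]
 [-0.001 -0.036 -0.999]]
z along e, lateral, up: -0.001 0.036 -0.999 tilt 2.1
slide mm [ 442.8 -104.7  155.4] len 480.8
```

Emit:
step_arm(
  increments=[
    {"slide":[0.056,-0.013,0.0],"roll":0},
    {"slide":[0.115,-0.027,0.01],"roll":0},
    {"slide":[0.173,-0.04,0.03],"roll":0},
    {"slide":[0.23,-0.054,0.05],"roll":0},
    {"slide":[0.285,-0.067,0.07],"roll":0},
  ],
)

```text
t: 33.98
eef_pos: [464.5, 193.8, 333.9]
tcp_rot: [-3.106, -0.001, 1.319]
ft_force: [0.5, -0.4, 0.2]
opening: 0.8
grip_force: 0.0
```

Emit:
step_arm(
  increments=[
    {"slide":[0.055,-0.013,0.025],"roll":0},
    {"slide":[0.11,-0.026,0.05],"roll":0},
    {"slide":[0.155,-0.036,0.075],"roll":0},
    {"slide":[0.165,-0.038,0.085],"roll":0},
    {"slide":[0.165,-0.038,0.085],"roll":0},
  ],
)

```text
t: 34.6
eef_pos: [465.9, 361.6, 249.9]
tcp_rot: [-3.103, 0.001, 1.319]
ft_force: [-0.2, 0.1, 1.0]
opening: 0.799
grip_force: 0.0
```

```bash
python3 st.py;python3 go.py "[465,356.5,38]"; python3 - <<'E'
from fit import *
c=dict(np.load("top0.npz"))
for r in (22,25,27):
    J=edge_fit(c,(465,357),r,75,+1,win=7);print("top",r,J[0].round(1),J[1],J[2].round(2))
    J=edge_fit(dict(np.load("side0.npz")),(465,357),r,75,+1,win=7);print("side",r,J[0].round(1),J[1],J[2].round(2))
E
```

```text
34.6 [0.536 0.417 1.587 0.029 1.166 0.776] [465.9 361.6 249.9] [-3.1034e+00  1.1000e-03  1.3194e+00]
tool axes cols
 [[ 0.249  0.968 -0.037]
 [ 0.969 -0.249  0.008]
 [-0.001 -0.038 -0.999]]
z along e, lateral, up: -0.001 0.038 -0.999 tilt 2.2
slide mm [ -4.9   8.5 211.8] len 212.0
top 22 [466.2 360.3] 107 0.93
side 22 [464.8 361.2] 109 0.97
top 25 [465.  356.5] 180 0.5
side 25 [463.  365.1] 136 1.05
top 27 [467.8 355.9] 119 0.95
side 27 [461.  366.4] 127 1.31
```

Emit:
step_arm(
  increments=[
    {"slide":[-0.001,0.004,0.055],"roll":0},
    {"slide":[-0.003,0.007,0.11],"roll":0},
    {"slide":[-0.0045,0.008,0.16],"roll":0},
    {"slide":[-0.0045,0.008,0.195],"roll":0},
    {"slide":[-0.0045,0.008,0.212],"roll":0},
  ],
)

```text
t: 35.22
eef_pos: [465.4, 355.8, 37.7]
tcp_rot: [-3.104, 0.001, 1.317]
ft_force: [0.8, 1.1, 0.9]
opening: 0.798
grip_force: 0.0
```

Emit:
step_arm(
  increments=[
    {"slide":[0,0,0],"roll":0},
    {"slide":[0,0,0],"roll":0},
    {"slide":[0,0,0],"roll":0},
  ],
  fingers=0.6,
)

```text
t: 35.6
eef_pos: [465.6, 357.2, 39.4]
tcp_rot: [-3.105, -0.001, 1.318]
ft_force: [-0.3, 0.4, 0.6]
opening: 0.609
grip_force: 0.0
```

Emit:
step_arm(
  increments=[
    {"slide":[0,0,0],"roll":0},
    {"slide":[0,0,0],"roll":0},
    {"slide":[0,0,0],"roll":0},
  ],
  fingers=0.555,
)

```text
t: 35.98
eef_pos: [465.1, 357.1, 38.8]
tcp_rot: [-3.104, 0.0, 1.318]
ft_force: [-1.8, -0.3, 6.2]
opening: 0.561
grip_force: 12.9
```

Emit:
step_arm(
  increments=[
    {"slide":[0,0,0],"roll":0},
    {"slide":[0,0,-0.01],"roll":0},
    {"slide":[0,0,-0.03],"roll":0},
    {"slide":[0,0,-0.06],"roll":0},
    {"slide":[0,0,-0.1],"roll":0},
  ],
  fingers=0.551,
)

```text
t: 36.6
eef_pos: [468.2, 355.7, 138.6]
tcp_rot: [-3.102, 0.002, 1.318]
ft_force: [0.6, -0.0, -2.3]
opening: 0.551
grip_force: 21.1
```

Emit:
step_arm(
  increments=[
    {"slide":[0,0,-0.04],"roll":0},
    {"slide":[0,0,-0.08],"roll":0},
    {"slide":[0,0,-0.1],"roll":0},
    {"slide":[0,0,-0.11],"roll":0},
  ],
)

```text
t: 37.1
eef_pos: [472.7, 355.0, 249.2]
tcp_rot: [-3.105, -0.0, 1.318]
ft_force: [-0.8, -0.4, -2.7]
opening: 0.553
grip_force: 21.1
```

```bash
python3 st.py;python3 go.py "[602,71.8,250]"; python3 -c "
from h import *
s=state();print(s['grip_force'],s['opening'],s['ft_force'])"
```

```text
37.1 [0.52  0.419 1.585 0.028 1.164 0.761] [472.7 355.  249.2] [-3.1046e+00 -1.0000e-04  1.3183e+00]
tool axes cols
 [[ 0.25   0.968 -0.036]
 [ 0.968 -0.25   0.009]
 [ 0.    -0.037 -0.999]]
z along e, lateral, up: -0.0 0.037 -0.999 tilt 2.1
slide mm [-241.9  195.8   -8.1] len 311.3
21.06760796436447 0.5532526212614217 [-0.75744011 -0.39802707 -2.67729327]
```

Emit:
step_arm(
  increments=[
    {"slide":[-0.03,0.024,-0.002],"roll":0},
    {"slide":[-0.075,0.061,-0.005],"roll":0},
    {"slide":[-0.12,0.097,-0.008],"roll":0},
    {"slide":[-0.165,0.133,-0.008],"roll":0},
    {"slide":[-0.205,0.166,-0.008],"roll":0},
  ],
)

```text
t: 37.72
eef_pos: [582.7, 113.0, 249.1]
tcp_rot: [-3.102, 0.001, 1.318]
ft_force: [0.4, 0.1, -2.1]
opening: 0.556
grip_force: 21.1
```

Emit:
step_arm(
  increments=[
    {"slide":[-0.022,0.018,0],"roll":0},
    {"slide":[-0.033,0.027,0],"roll":0},
    {"slide":[-0.037,0.03,0],"roll":0},
    {"slide":[-0.037,0.03,0],"roll":0},
  ],
)

```text
t: 38.22
eef_pos: [601.9, 72.4, 248.5]
tcp_rot: [-3.103, 0.001, 1.319]
ft_force: [-0.3, -0.7, -2.1]
opening: 0.555
grip_force: 21.1
```

```bash
python3 st.py;python3 go.py "[602,71.8,80]"
```

```text
38.225 [0.007 0.448 1.539 0.01  1.192 0.255] [601.9  72.4 248.5] [-3.1032e+00  6.0000e-04  1.3189e+00]
tool axes cols
 [[ 0.249  0.968 -0.037]
 [ 0.968 -0.249  0.009]
 [-0.001 -0.038 -0.999]]
z along e, lateral, up: -0.001 0.038 -0.999 tilt 2.2
slide mm [ -0.5   6.7 168.4] len 168.5
```

Emit:
step_arm(
  increments=[
    {"slide":[0,0.001,0.04],"roll":0},
    {"slide":[0,0.003,0.085],"roll":0},
    {"slide":[0,0.005,0.125],"roll":0},
    {"slide":[-0.0005,0.0065,0.15],"roll":0},
    {"slide":[-0.0005,0.0065,0.16],"roll":0},
  ],
)

```text
t: 38.85
eef_pos: [601.8, 72.0, 87.3]
tcp_rot: [-3.102, 0.001, 1.32]
ft_force: [0.0, 0.7, -1.5]
opening: 0.555
grip_force: 21.1
```

Emit:
step_arm(
  increments=[
    {"slide":[0,0,0.001],"roll":0},
    {"slide":[0,0,0.001],"roll":0},
  ],
)

```text
t: 39.1
eef_pos: [602.8, 71.3, 88.5]
tcp_rot: [-3.105, 0.0, 1.319]
ft_force: [-0.0, 0.5, -1.7]
opening: 0.555
grip_force: 21.1
```

```bash
python3 st.py; python3 - <<'E'
from fit import *
ims=[]
for n in("top","side"):
    c=cam(n)
    b=(190,110,300,220) if n=="top" else (175,150,285,260)
    overlay(c,[((602,71.8),27,38,(0,0,255)),((602,71.8),64,38,(0,255,0)),((602,71.8),25,121,(255,0,0))],b,"pics/t.png",4)
    ims.append(cv2.resize(cv2.imread("pics/t.png"),(400,400)))
cv2.imwrite("pics/place.png",np.hstack(ims))
E
```

```text
39.1 [0.005 0.624 1.701 0.012 0.852 0.249] [602.8  71.3  88.5] [-3.1051e+00  3.0000e-04  1.3187e+00]
tool axes cols
 [[ 0.249  0.968 -0.035]
 [ 0.968 -0.249  0.009]
 [-0.    -0.036 -0.999]]
z along e, lateral, up: -0.001 0.036 -0.999 tilt 2.1
```

View pics/place.png

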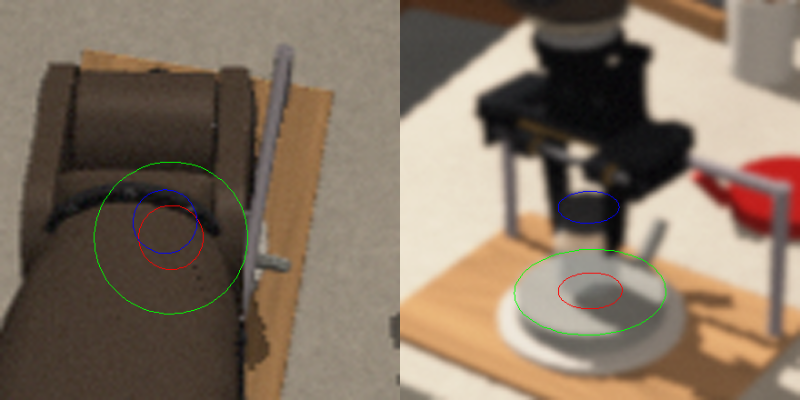

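Emit:
step_arm(
  increments=[
    {"slide":[0,0,0.003],"roll":0},
    {"slide":[0,0,0.006],"roll":0},
    {"slide":[0,0,0.0085],"roll":0},
    {"slide":[0,0,0.0095],"roll":0},
  ],
)

```text
t: 39.7
eef_pos: [602.0, 71.1, 77.7]
tcp_rot: [-3.103, 0.001, 1.318]
ft_force: [0.3, -0.3, -2.5]
opening: 0.552
grip_force: 21.1
```

Emit:
step_arm(
  increments=[
    {"slide":[0,0,0.0005],"roll":0},
    {"slide":[0,0,0.001],"roll":0},
  ],
)

```text
t: 39.95
eef_pos: [602.1, 71.1, 77.0]
tcp_rot: [-3.104, 0.001, 1.318]
ft_force: [-0.5, -0.5, -2.1]
opening: 0.552
grip_force: 21.1
```

Emit:
step_arm(
  increments=[
    {"slide":[0,0,0.0004],"roll":0},
    {"slide":[0,0,0.0008],"roll":0},
  ],
)

```text
t: 40.2
eef_pos: [602.1, 71.1, 76.7]
tcp_rot: [-3.104, 0.001, 1.318]
ft_force: [-3.2, -0.5, 7.6]
opening: 0.554
grip_force: 21.3
```

Contact at about 7.6 N. I'll release gently and retreat upwards.

Emit:
step_arm(
  increments=[
    {"slide":[0,0,0],"roll":0},
    {"slide":[0,0,0],"roll":0},
  ],
  fingers=0.56,
)

```text
t: 40.45
eef_pos: [602.1, 71.1, 76.7]
tcp_rot: [-3.104, 0.001, 1.318]
ft_force: [-2.5, -1.1, 5.7]
opening: 0.563
grip_force: 5.6
```

Emit:
step_arm(
  increments=[
    {"slide":[0,0,0],"roll":0},
    {"slide":[0,0,0],"roll":0},
    {"slide":[0,0,0],"roll":0},
  ],
  fingers=0.75,
)

```text
t: 40.83
eef_pos: [602.1, 71.2, 76.1]
tcp_rot: [-3.104, 0.001, 1.318]
ft_force: [-0.3, -0.1, -0.4]
opening: 0.741
grip_force: 0.0
```

Emit:
step_arm(
  increments=[
    {"slide":[0,-0.001,-0.03],"roll":0},
    {"slide":[0,-0.003,-0.08],"roll":0},
    {"slide":[0,-0.005,-0.13],"roll":0},
    {"slide":[0,-0.007,-0.18],"roll":0},
    {"slide":[0,-0.009,-0.23],"roll":0},
  ],
)

```text
t: 41.45
eef_pos: [601.6, 71.4, 308.1]
tcp_rot: [-3.104, 0.001, 1.318]
ft_force: [0.8, 0.7, 0.1]
opening: 0.749
grip_force: 0.0
```

Emit:
step_arm(
  increments=[
    {"slide":[-0.055,0,0],"roll":0},
    {"slide":[-0.11,0,0],"roll":0},
    {"slide":[-0.17,0,0],"roll":0},
    {"slide":[-0.23,0,0],"roll":0},
    {"slide":[-0.25,0,0],"roll":0},
  ],
)

```text
t: 42.08
eef_pos: [538.5, -173.3, 306.5]
tcp_rot: [-3.104, 0.001, 1.315]
ft_force: [0.4, 0.8, -0.1]
opening: 0.752
grip_force: 0.0
```

```bash
python3 - <<'E'
from fit import *
from plane import plane
o=[]
for n in("top","side"):
    c=cam(n)
    L=edge_fit(c,(601.5,71.5),64,38,0);D=edge_fit(c,(600.5,71.5),80,18,-1);J=edge_fit(c,(602,71.5),25,113,+1,win=7)
    print(n,"lid",L[0].round(1),L[1],"dish",D[0].round(1),D[1],"need",(D[0]-L[0]).round(1),"jar top",J[0].round(1),J[1],J[2].round(2))
    overlay(c,[(D[0],80,18,(0,255,0)),(J[0],25,113,(255,0,0))],(190,110,300,220) if n=="top" else (175,150,285,260),"pics/t.png",4)
    o.append(cv2.resize(cv2.imread("pics/t.png"),(400,400)))
cv2.imwrite("pics/end.png",np.hstack(o))
s=state();print(s['t'],s['eef_pos'],s['ft_force'])
E
```

```text
top lid [601.8  71.4] 164 dish [601.4  70.3] 156 need [-0.4 -1.1] jar top [601.1  72.6] 177 0.51
side lid [602.6  71.5] 96 dish [598.5  74.3] 91 need [-4.1  2.7] jar top [598.8  80.3] 115 1.48
42.175 [ 538.95869203 -172.14332329  306.39470349] [0.36312956 0.24453941 1.12933299]
```

View pics/end.png

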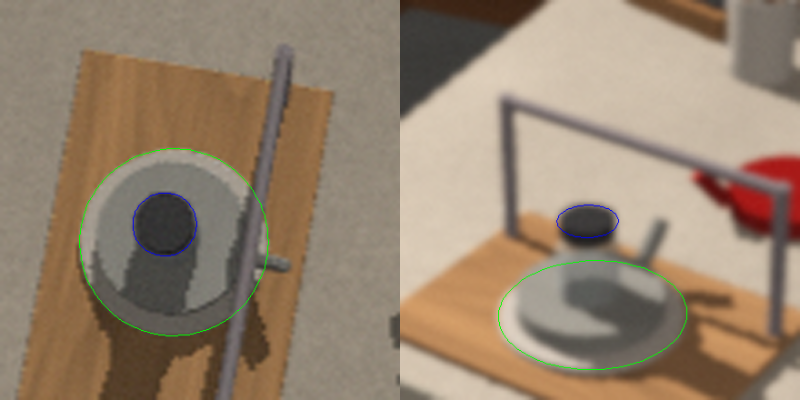

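The jar stands upright on the lid's middle: its cap is at (164,223) in the left half, and in the top view it sits within about 1.5 mm of the lid and dish centres. The ledge shows evenly and the dish is where it was. The side-view fits are disturbed by the jar. I'm handing in.

```bash
python3 -c "
from cell import env
print(env.job_done())"
```

```text
the job is handed in; nothing more can be done
None
```

The job is handed in at about 42 s: the lid was aired for about 2 s with its far edge on the ledge, then lowered flat and centred to within about 2 mm, and the small dark-capped jar stands upright on its middle with the dish unmoved. To get the roughly 40° tool tilt, I pushed the arm against its reach limit. That briefly put joint 3 at 0.047 against its 0.05 limit, and the wrist force peaked at about 75 N.

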